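# Hang the refilled pod bin back on the slat panel

## Robot

A 7-joint arm with a two-finger parallel gripper is mounted at the origin on a cart in front of the work surface, level with it; the furniture and walls round the work are solid. World frame = base frame: x ahead of the robot, y to its left, z up, the work surface at z = 0. Lengths are in mm, angles in rad, forces in N, time in s.
With the tool pointing down it reaches from about 400 to 875 mm from the base axis. Payload 6.5 kg.
Tool frame: the origin (TCP) lies between the finger pads; the fingertips stand ahead of it and the grasp point (between the pads) lies 5 mm behind it (tip_extent is the z of the fingertips in the tool frame, in mm); z points along the fingers, y is the line along which they close (so a half turn about z gives the same grasp; the last joint's range is limited). The gripper opens to 85 mm and grips with 20 to 120 N. Pads are 22 mm wide; open, the fingers measure 114 mm over their backs; the gripper's body (76 mm by 85 mm) begins 54 mm behind the grasp point. The pads swing forward as they close: fully open they stand 13 mm farther back than shut.
Start: joints at [1.16, 0.536, -0.004, 1.538, 0.003, 1.067, -0.071], TCP at [219.701, -611.736, 245.29] pointing down, gripper open.
Joint ranges: [-2.7, 2.7], [-0.37, 2.16], [-1.27, 1.26], [0.24, 2.4], [-1.31, 4.45], [0.19, 1.91], [-2.76, 2.76]. Speed limits (rad/s): [2.39, 2.39, 3.14, 3.14, 3.14, 3.14, 3.14].

## Interface

Orientations are given as [roll, pitch, yaw] about the fixed x, y, z axes, in that order (R = Rz(yaw) Ry(pitch) Rx(roll)).
In Python, from rig import get_obs, snapshot, camera_params, close_job, tip_extent gives the robot as it stands.
- The arm moves only by the tool servo_tool, never from a script. Its argument "steps" is a list of rows, each an object of numbers: "ax", "ay", "az": the turn, a rotation vector about the tool's x, y, z in units of 5 degrees (1.0 is 5 degrees); "x", "y", "z": the shift along the tool's x, y, z in mm; "fingers": the finger opening in mm, from 0 to 85.4. A call has exactly 5 rows; each row is the pose to reach, as a shift and turn from the pose commanded when the call began, along the tool's axes at that moment; what a row does not reach only later rows make up. A row lasts 1/12 s, in which the tool goes at most 41.7 mm and 7.16 degrees, less where a joint would pass 70% of its speed; a pose out of reach is approached as far as the arm can. A call with a gripper value outside its range is refused whole. The fingers move at their own pace and stop on an object; "grip_force" is the grip in N (left out, the last holds). Time passes only in rows, so rows that repeat a pose let the fingers close, or fill a call up. It gives the time, the measured TCP pose, the force, the opening and the grip force at its end, in the units of the state.
- get_obs(): the state, without advancing time (a new reading comes with each control period).
- snapshot(name): name is "side" or "top" or "wrist"; returns the picture (400x640x3 uint8, blue, green, red); there is no depth.
- camera_params(name): a dict with "fov_y" (degrees; the focal length in pixels is half the picture's height over the tangent of half this angle, whatever the lens; pixels are square), "cx", "cy" (the principal point, pixels), "T" (4x4, takes a point from camera to world coordinates). Camera axes: x right, y up, looking along -z (the intrinsics and any distortion apply to the point x, -y, -z); pixel columns grow to the right and rows downward; lengths in mm; the calibration is good to about 2 mm. A picture is of the moment at which its call begins: read the wrist's pose just before it. camera_params takes no time and is no camera call; for the wrist camera it gives the pose at the moment of the call.
- close_job(): hands the job in; it is judged then, once.
The state is a dict: "time": time; "joints": joint angles; "joint_velocities": joint speeds; "joint_torque": joint torques, N m; "position": TCP position; "eef_rot": TCP orientation; "ft_force": force on the tool from outside, world axes, zero at the start; "moment": the same for the moment, N m; "gripper_width": finger opening in mm; "grasp_force": force on a finger pad.
Only numpy, scipy, OpenCV 4.12 (cv2) and the standard library are available. Lean on these libraries where they do the work, as an engineer would, in place of code of your own. Each camera call takes 0.05 s, during which the arm holds its last target. There are 200 camera calls.

## Task

The small teal bin has been refilled with coffee pods. Lift its loose wooden lid off by the knob and set it aside, right way up and flat on the worktop; then hang the open bin in the empty half of the slat panel's top groove, beside the bin that already hangs there: tilt its hook lip into the groove and rotate the bin down until it hangs level and flush on the panel. Keep the pods in the bin, drop nothing, and leave the other things where they stand.

Things in the scene. Friction and masses are not known exactly. Their poses are not given: they have to be found in the camera images.
- hook_bin: loose teal bin, 0.15-0.24 kg, under its loose lid, two coffee pods in it. Outside 112 (x) x 62 (y) x 80 (z) mm, walls 4 mm; origin: centre of the underside, z up, x towards its back (hook side); its front has a small blank label. Gripped across its 62 mm width. Hook at the back rim: a stem 56 mm wide, z = 76 to 80, runs 13 mm out from the back wall plane (x = 56 to 69)
- bin_lip (a point): middle of the top edge of the bin's upturned hook lip: bin frame (67, 0, 110) mm, axes as the bin's. The lip is 56 mm wide, 4 mm thick (x = 65 to 69) and stands up from the stem's end, z = 76 to 110; 9 mm gap between it and the plane of the bin's back. A rib 3 mm thick stands out at the foot of the bin's back (z = 4 to 14)
- bin_heel (a point): heel: where the underside of the hook's stem meets the plane of the bin's back: bin frame (56, 0, 76) mm, axes as the bin's
- bin_lid: loose wooden lid of the bin, 80 g: plate 116 x 66 x 6 mm over a step 98 x 48 x 6 mm that sits inside the bin's rim with 3 mm play; origin: centre of the step's underside (74 mm above the bin's origin when on it, z = 0 when set on the worktop), plate at z = 6 to 12, round dark knob 26 mm across at z = 12 to 42, widest at 25 to 38; x along its length, as the bin's
- bin_pod_a: loose coffee pod in the teal bin, 51 mm across the rim, 45 mm high, 12 g; origin: centre of its underside
- bin_pod_b: the other loose coffee pod in the teal bin, same size and origin
- slat_panel: fixed wooden slat panel, upright, 220 mm wide (y), 265 mm high, 36 mm thick; its foot plate, 12 mm thick, reaches 40 mm out in front; origin: on its front face, worktop height, middle of the width; x into the panel, y along it to its left, z up. Three level T-shaped grooves run along it between end caps at y = +-106 mm; lower edges of their mouths at z = 45, 120 and 195 mm
- top_groove (a point): middle of the lower edge of the top groove's mouth, in the front face (panel frame 0, 0, 195 mm), axes as the panel's. The mouth is 28 mm high, the face slats 4 mm thick; behind them the groove is 24 mm deep (x = 4 to 28) and reaches 18 mm above the mouth and 5 mm below it. The lip cannot pass with the bin upright; tilted 30 degrees, top towards the panel, it can
- hung_bin: fixed: a full bin like the teal one (same shape, origin, axes), hanging in one half of the top groove, 49 to 57 mm left or right of the panel's middle; the other half is empty. It shows the seated pose: heel at the mouth's lower edge and 3 to 5 mm in front of the panel's face, stem resting on that edge, lip behind the slat above, rib on the panel
- low_ledge: fixed: low dark ledge in the bottom groove, under the empty half of the top groove, with two pods on it; 106 mm wide (y), reaches 60 mm out from the panel; origin: 59 mm in front of the panel's face, at its underside 29 mm up; pods' tops 77 mm above the worktop
- creamer: red shaker standing among the things on the open worktop, upright, 51 mm across, 124 mm high; origin: centre of its underside
- spice_a: spice jar with dark cap, upright, 41 mm across, 105 mm high; origin: centre of its underside
- spice_b: spice jar with dark cap, upright, 41 mm across, 105 mm high; origin: centre of its underside
- stray_pod: loose coffee pod standing on the worktop, 51 mm across the rim, 45 mm high, 12 g; origin: centre of its underside
- worktop_corner (a point): front left corner of the worktop, fixed: the free top reaches from here to the robot's right (-y) and away from it (+x); from 300 mm behind the front edge on stand a coffee maker and pod carousel; the fronts of the wall cabinets are 330 mm behind the front edge, their underside 390 mm up
- utensil_crock: crock with kitchen utensils, 190 x 146 mm with the utensils, 328 mm high; origin: centre of its underside

How it is judged (in metres and radians):
On the way, in this order (a step that is already met when the one before it is completed fails the run):
1. the lid lies set aside, flat and right way up on the worktop, let go, while the bin still stands on the worktop (height (world z) of bin_lid below 0.008 m and angle between bin_lid's own z axis and vertical below 0.08 rad and contact force between the fingers and bin_lid below 0.1 N and height (world z) of hook_bin below 0.01 m and horizontal distance between bin_lid and hook_bin above 0.06 m), for 0.2 s.
2. the bin's hook lip is inside the panel's top groove with the bin still tilted (x of bin_lip in the frame of slat_panel above 0.007 m and z of bin_lip in the frame of slat_panel between 0.19 and 0.25 m and angle between hook_bin's own z axis and vertical above 0.15 rad), for 0.04 s.
At the end, for the whole second after the job is handed in: the bin hangs still in the free half of the top groove: heel 190-201 mm up and within 9 mm of the panel face, lip behind the slat, over 85 mm between bin centres, upright and square within 0.09 rad, both pods in it; the lid lies flat, right way up on the worktop; both let go (x of bin_heel in the frame of slat_panel between -0.009 and 0.004 m and z of bin_heel in the frame of slat_panel between 0.19 and 0.201 m and y of bin_heel in the frame of slat_panel between -0.08 and 0.08 m and x of bin_lip in the frame of slat_panel above 0.002 m and z of bin_lip in the frame of slat_panel above 0.2245 m and angle between hook_bin's own z axis and vertical below 0.09 rad and angle between the x axis of hook_bin and the x axis of slat_panel, either way round below 0.1 rad and horizontal distance between hook_bin and hung_bin above 0.085 m and contact force between hook_bin and slat_panel above 0.5 N and height (world z) of bin_lid below 0.008 m and angle between bin_lid's own z axis and vertical below 0.08 rad and contact force between the fingers and bin_lid below 0.1 N and linear speed of each of hook_bin, bin_lid below 0.03 m/s and contact force between the fingers and hook_bin below 0.1 N and x of bin_pod_a in the frame of hook_bin between -0.06 and 0.06 m and z of bin_pod_a in the frame of hook_bin between -0.01 and 0.075 m and x of bin_pod_b in the frame of hook_bin between -0.06 and 0.06 m and z of bin_pod_b in the frame of hook_bin between -0.01 and 0.075 m); the robot touches nothing.
It fails at once if the lid is dropped (falls free faster than 0.6 m/s) (linear speed of bin_lid above 0.6 m/s and contact force between the fingers and bin_lid below 0.05 N).
It fails at once if the bin is dropped (falls free faster than 0.6 m/s) (linear speed of hook_bin above 0.6 m/s and contact force between the fingers and hook_bin below 0.05 N).
It fails at once if a bystander (shaker, spice jars, stray pod, crock) is moved more than 30 mm or tipped (distance of any of creamer, spice_a, spice_b, stray_pod, utensil_crock from where it was at the start of the episode above 0.03 m or angle between any of creamer, spice_a, spice_b, stray_pod, utensil_crock's own z axis and vertical above 0.3 rad).
It also fails if it takes over 67 s, if anything falls off the work surface, if the arm or the gripper's body presses on something with over 40 N, if the wrist force passes 120 N, or if a joint passes its speed limit or range.

## Working session

There is one attempt and no reset: what is moved stays moved. The work goes in short steps, Python scripts to look and compute and a tool call to move; the robot and the scene stay as the last step left them, time stands still between calls to the robot, and variables do not carry over. Pictures are saved under pics/ and viewed, at most 10 in all, crops included, and the job is handed in when it is done.

Besides the shell and the picture viewer there is one more tool, called by a JSON object that holds its "api" and its "payload". servo_tool: Moves the arm, as the interface text tells. Its arguments: {"type":"object","properties":{"steps":{"type":"array"},"grip_force":{"type":"number"}},"required":["steps"]}

```bash
mkdir -p pics; ls; python3 - <<'E'
from rig import *
import cv2,numpy as np
o=get_obs();print(o, tip_extent)
for n in ("side","top","wrist"):
    p=camera_params(n);print(n,p)
    cv2.imwrite(f"pics/{n}0.png",snapshot(n))
E
```

```text
pics
{'time': 0.0, 'joints': array([ 1.15977772,  0.53721552, -0.00443179,  1.53890478,  0.00260036,
        1.06732703, -0.07119596]), 'joint_velocities': array([-0.00054495,  0.00102632, -0.00101259,  0.00078833, -0.00140371,
       -0.00171689, -0.00099102]), 'joint_torque': array([-1.45374779e-04, -5.83424950e+01,  1.04819119e+00, -2.59104896e+01,
        1.21952247e-02,  9.62032238e-03, -1.44563717e-05]), 'position': array([ 219.47883382, -611.14462744,  244.36883475]), 'eef_rot': array([-3.13974893e+00,  1.38932313e-04,  3.44889095e-01]), 'ft_force': array([-0.2961201 ,  0.23314718, -0.39073896]), 'moment': array([-0.01877362,  0.01772618, -0.01343055]), 'grasp_force': 0.0, 'gripper_width': 85.30446622909415} 14.0
side {'fov_y': 52.37359471171483, 'cx': 320.40089607015034, 'cy': 202.43273866819732, 'T': array([[-8.22374290e-01,  2.26214406e-01, -5.22041731e-01,
        -5.63066733e+01],
       [-5.68746875e-01, -3.51188678e-01,  7.43769793e-01,
         7.23665311e+02],
       [-1.50837030e-02,  9.08566759e-01,  4.17467276e-01,
         6.15637830e+02],
       [ 0.00000000e+00,
[... 225 characters left out ...]
3411e+02],
       [-9.99846912e-01, -1.72721773e-02, -2.79726237e-03,
        -1.31830094e+02],
       [-5.08079748e-03,  1.33618192e-01,  9.91019861e-01,
         1.49690971e+03],
       [ 0.00000000e+00,  0.00000000e+00,  0.00000000e+00,
         1.00000000e+00]])}
wrist {'fov_y': 70.96407146705636, 'cx': 322.3589758687244, 'cy': 195.29295797292028, 'T': array([[ 3.38587073e-01,  9.05529711e-01,  2.55684837e-01,
         2.83820864e+02],
       [-9.40934531e-01,  3.26135714e-01,  9.09818919e-02,
        -5.88568489e+02],
       [-1.00115038e-03, -2.71387984e-01,  9.62469511e-01,
         3.73249329e+02],
       [ 0.00000000e+00,  0.00000000e+00,  0.00000000e+00,
         1.00000000e+00]])}
```

View pics/side0.png

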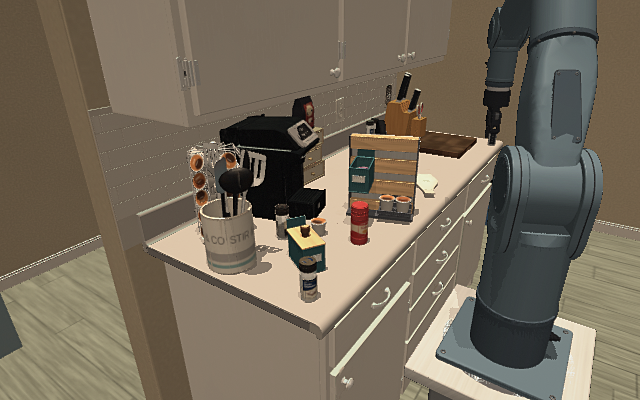

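View pics/top0.png

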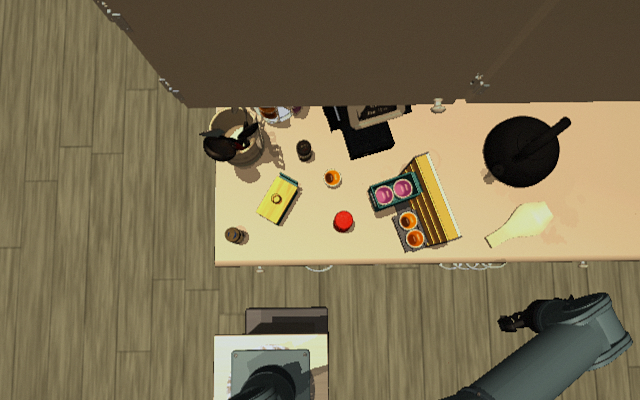

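```bash
cat > h.py <<'E'
from rig import *
import numpy as np, cv2
from scipy.spatial.transform import Rotation as R
from scipy.optimize import least_squares
def K(p):
    f=200/np.tan(np.radians(p["fov_y"]/2)); return f
def ray(p,u,v):
    f=K(p);T=p["T"];d=T[:3,:3]@np.array([(u-p["cx"])/f,-(v-p["cy"])/f,-1.]);return T[:3,3],d/np.linalg.norm(d)
def atz(p,u,v,z):
    o,d=ray(p,u,v);return o+d*(z-o[2])/d[2]
def proj(p,X):
    f=K(p);T=p["T"];c=(np.atleast_2d(X)-T[:3,3])@T[:3,:3]
    return np.c_[p["cx"]+f*c[:,0]/-c[:,2],p["cy"]-f*c[:,1]/-c[:,2]]
def tri(*obs):
    A=np.zeros((3,3));b=np.zeros(3)
    for p,u,v in obs:
        o,d=ray(p,u,v);M=np.eye(3)-np.outer(d,d);A+=M;b+=M@o
    return np.linalg.solve(A,b)
E
python3 - <<'E'
from h import *
p=camera_params("top");s=camera_params("side")
for n,u,v,z in [("knob",277,199,116),("lidL",268,219,86),("corner front left",216,264,0),("creamer",343,221,124),("spiceA",236,236,105),("spiceB",305,150,105),("stray",333,178,45),("panelback-far top",428,153,265),("panel near top",460,238,265),("crock",235,135,150),("hung pods",392,190,220)]:
    print(n,atz(p,u,v,z).round())
for n,u,v,z in [("corner",317,332,0),("knob top",305,228,116),("creamer top",360,205,124)]:
    print(n,atz(s,u,v,z).round())
t=cv2.imread("pics/top0.png")[130:270,200:466]; cv2.imwrite("pics/c1.png",cv2.resize(t,None,fx=3,fy=3,interpolation=cv2.INTER_CUBIC))
E
```

```text
knob [516. -30. 116.]
lidL [466.  -3.  86.]
corner front left [348. 154.   0.]
creamer [ 453. -205.  124.]
spiceA [420.  81. 105.]
spiceB [ 652. -107.  105.]
stray [ 583. -184.   45.]
panelback-far top [ 601. -406.  265.]
panel near top [ 394. -472.  265.]
crock [685.  78. 150.]
hung pods [ 519. -323.  220.]
corner [342. 177.   0.]
knob top [512. -14. 116.]
creamer top [ 454. -199.  124.]
```

View pics/c1.png

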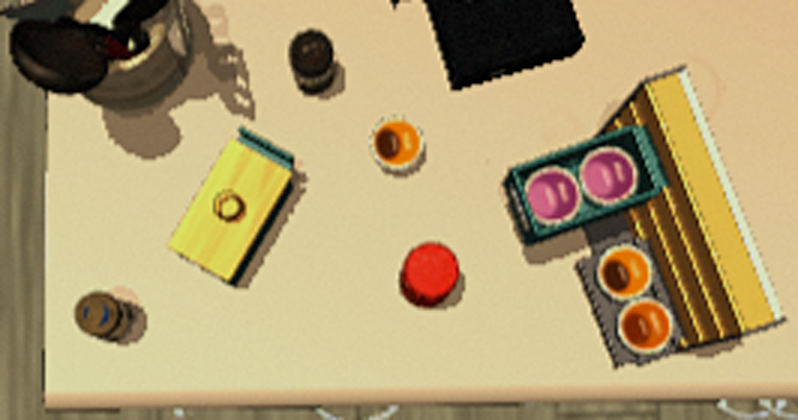

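{"api": "servo_tool", "payload": {"steps": [{"x": 22,"y": -23,"z": -20},{"x": 44,"y": -46,"z": -40},{"x": 66,"y": -69,"z": -60},{"x": 88,"y": -92,"z": -80},{"x": 110,"y": -115,"z": -100}]}}

```text
invalid input at $.steps[0]: expected keys ax, ay, az, x, y, z, fingers
```

{"api": "servo_tool", "payload": {"steps": [{"x": 28,"y": -28},{"x": 56,"y": -56},{"x": 84,"y": -84},{"x": 112,"y": -112},{"x": 140,"y": -140}]}}

```text
invalid input at $.steps[0]: expected keys ax, ay, az, x, y, z, fingers
```

{"api": "servo_tool", "payload": {"steps": [{"x": 27,"y": -28,"az": 1.3},{"x": 54,"y": -56,"az": 2.6},{"x": 81,"y": -84,"az": 3.9},{"x": 108,"y": -112,"az": 5.2},{"x": 135,"y": -138,"az": 6.5}]}}

```text
invalid input at $.steps[0]: expected keys ax, ay, az, x, y, z, fingers
```

{"api": "servo_tool", "payload": {"steps": [{"az": 1},{"az": 2},{"az": 2.9},{"az": 2.9},{"az": 2.9}]}}

```text
invalid input at $.steps[0]: expected keys ax, ay, az, x, y, z, fingers
```

```bash
python3 - <<'E'
from h import *
o=get_obs();print(o["position"],o["eef_rot"],o["joints"],tip_extent,o["time"])
p=camera_params("wrist");np.save("w1.npy",p);cv2.imwrite("pics/w1.png",snapshot("wrist"))
cv2.imwrite("pics/top1.png",snapshot("top"))
print(p["T"])
q=cv2.resize(cv2.imread("pics/w1.png"),(800,500),interpolation=cv2.INTER_CUBIC);cv2.imwrite("pics/w1b.png",q)
E
```

```text
[ 219.52862514 -611.32430082  244.61222637] [-3.14027955e+00  1.04036150e-04  3.44791678e-01] [ 1.15980663  0.5370081  -0.00441534  1.5386256   0.00259243  1.06728183
 -0.07124579] 14.0 0.15
[[ 3.38582085e-01  9.05556766e-01  2.55595609e-01  2.83840079e+02]
 [-9.40936550e-01  3.26071064e-01  9.11924924e-02 -5.88620274e+02]
 [-7.62353667e-04 -2.71375394e-01  9.62473280e-01  3.73368267e+02]
 [ 0.00000000e+00  0.00000000e+00  0.00000000e+00  1.00000000e+00]]
```

View pics/w1b.png

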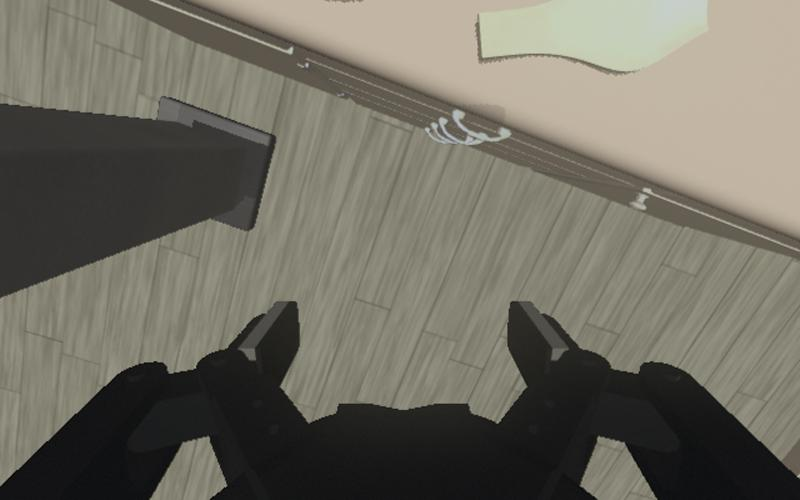

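{"api": "servo_tool", "payload": {"steps": [{"ax": 0,"ay": 0,"az": 0,"fingers": 85,"x": 22,"y": -23,"z": -20},{"ax": 0,"ay": 0,"az": 0,"fingers": 85,"x": 44,"y": -46,"z": -40},{"ax": 0,"ay": 0,"az": 0,"fingers": 85,"x": 66,"y": -69,"z": -60},{"ax": 0,"ay": 0,"az": 0,"fingers": 85,"x": 88,"y": -92,"z": -80},{"ax": 0,"ay": 0,"az": 0,"fingers": 85,"x": 110,"y": -115,"z": -100}]}}

```text
time: 0.67
position: [284.7, -464.7, 346.1]
eef_rot: [-3.141, 0.0, 0.345]
ft_force: [1.5, -0.7, -0.7]
gripper_width: 85.1
grasp_force: 0.0
```

{"api": "servo_tool", "payload": {"steps": [{"ax": 0,"ay": 0,"az": 0,"fingers": 85,"x": 30,"y": -26,"z": 0},{"ax": 0,"ay": 0,"az": 0,"fingers": 85,"x": 60,"y": -53,"z": 0},{"ax": 0,"ay": 0,"az": 0,"fingers": 85,"x": 90,"y": -80,"z": 0},{"ax": 0,"ay": 0,"az": 0,"fingers": 85,"x": 120,"y": -106,"z": 0},{"ax": 0,"ay": 0,"az": 0,"fingers": 85,"x": 150,"y": -133,"z": 0}]}}

```text
time: 1.08
position: [381.0, -288.7, 345.5]
eef_rot: [3.141, -0.0, 0.345]
ft_force: [0.6, -0.3, -0.9]
gripper_width: 84.9
grasp_force: 0.0
```

{"api": "servo_tool", "payload": {"steps": [{"ax": 0,"ay": 0,"az": 0,"fingers": 85,"x": 30,"y": -26,"z": 0},{"ax": 0,"ay": 0,"az": 0,"fingers": 85,"x": 60,"y": -53,"z": 0},{"ax": 0,"ay": 0,"az": 0,"fingers": 85,"x": 90,"y": -80,"z": 0},{"ax": 0,"ay": 0,"az": 0,"fingers": 85,"x": 120,"y": -106,"z": 0},{"ax": 0,"ay": 0,"az": 0,"fingers": 85,"x": 150,"y": -133,"z": 0}]}}

```text
time: 1.5
position: [477.3, -112.9, 345.5]
eef_rot: [3.141, -0.0, 0.344]
ft_force: [1.0, -0.5, 1.1]
gripper_width: 85.0
grasp_force: 0.0
```

{"api": "servo_tool", "payload": {"steps": [{"ax": 0,"ay": 0,"az": 1.3,"fingers": 85,"x": 20,"y": -18,"z": 0},{"ax": 0,"ay": 0,"az": 2.6,"fingers": 85,"x": 36,"y": -33,"z": 0},{"ax": 0,"ay": 0,"az": 3.9,"fingers": 85,"x": 36,"y": -33,"z": 0},{"ax": 0,"ay": 0,"az": 5.2,"fingers": 85,"x": 36,"y": -33,"z": 0},{"ax": 0,"ay": 0,"az": 6.5,"fingers": 85,"x": 36,"y": -33,"z": 0}]}}

```text
time: 1.92
position: [499.6, -70.8, 345.1]
eef_rot: [3.142, 0.0, -0.227]
ft_force: [-0.2, -1.3, -0.6]
gripper_width: 84.7
grasp_force: 0.0
```

{"api": "servo_tool", "payload": {"steps": [{"ax": 0,"ay": 0,"az": 1,"fingers": 85,"x": 0,"y": 0,"z": 0},{"ax": 0,"ay": 0,"az": 2,"fingers": 85,"x": 0,"y": 0,"z": 0},{"ax": 0,"ay": 0,"az": 2.9,"fingers": 85,"x": 0,"y": 0,"z": 0},{"ax": 0,"ay": 0,"az": 2.9,"fingers": 85,"x": 0,"y": 0,"z": 0},{"ax": 0,"ay": 0,"az": 2.9,"fingers": 85,"x": 0,"y": 0,"z": 0}]}}

```text
time: 2.33
position: [499.4, -71.3, 345.3]
eef_rot: [3.141, 0.0, -0.473]
ft_force: [0.1, -0.5, 0.2]
gripper_width: 85.0
grasp_force: 0.0
```

```bash
python3 - <<'E'
from h import *
o=get_obs();print(o["position"],o["eef_rot"],o["joints"],o["time"])
p=camera_params("wrist");np.save("w1.npy",p);im=snapshot("wrist");cv2.imwrite("pics/w1.png",im)
print(p["T"].round(3))
cv2.imwrite("pics/w1b.png",cv2.resize(im,(800,500),interpolation=cv2.INTER_CUBIC))
E
```

```text
[499.41867291 -71.324207   345.26285806] [ 3.14142346e+00  3.77623294e-05 -4.73029401e-01] [ 0.30268371  0.20211365 -0.29035948  1.78007776  0.06264649  1.16846313
 -2.05047214] 2.3333
[[-4.55000e-01  8.57000e-01  2.41000e-01  5.60148e+02]
 [-8.90000e-01 -4.38000e-01 -1.24000e-01 -1.03318e+02]
 [-1.00000e-03 -2.71000e-01  9.62000e-01  4.74010e+02]
 [ 0.00000e+00  0.00000e+00  0.00000e+00  1.00000e+00]]
```

View pics/w1b.png

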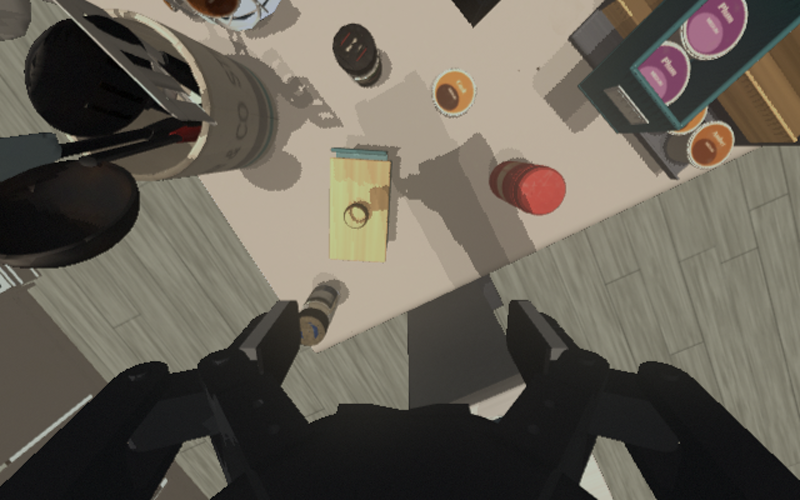

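```bash
python3 - <<'E'
from h import *
p=np.load("w1.npy",allow_pickle=True).item()
a=lambda u,v,z:atz(p,u/1.25,v/1.25,z).round(1)
print("knob",a(356.5,214,116))
c=[a(*q,86)[:2] for q in [(331,159),(391,161),(386,262),(330,260)]];print(c,[np.linalg.norm(c[i]-c[i-1]).round(1) for i in range(4)],np.mean(c,0))
print("lip",a(332,150,110),a(390,154,110))
print("creamer",a(543,190,124),"stray",a(454,94,45),"spb",a(353,45,105),"spa",a(313,333,105),"corner",a(316,352,0))
print("hungfront top corners z199",a(581,84,199),a(612,128,199))
im=cv2.imread("pics/w1.png")
cr=lambda x,y,w,h,s:cv2.resize(im[y:y+h,x:x+w],None,fx=s,fy=s,interpolation=cv2.INTER_CUBIC)
A=cr(255,110,66,105,5.5);B=cr(450,0,190,140,2.3);H=600
out=np.zeros((600,800,3),np.uint8);out[:A.shape[0],:A.shape[1]]=A;out[:B.shape[0],A.shape[1]:A.shape[1]+B.shape[1]]=B[:,:800-A.shape[1]];print(A.shape,B.shape);cv2.imwrite("pics/c2.png",out)
E
```

```text
knob [521.1 -29.1 116. ]
[array([582.8, -27.7]), array([551.5, -84.2]), array([452.5, -25.9]), array([484.4,  31.1])] [np.float64(114.6), np.float64(64.6), np.float64(114.9), np.float64(65.3)] [517.8   -26.675]
lip [588.5 -37.7 110. ] [558.6 -87.7 110. ]
creamer [ 458.8 -207.5  124. ] stray [ 583.7 -180.1   45. ] spb [ 662.6 -102.6  105. ] spa [419.  88. 105.] corner [348.6 155.3   0. ]
hungfront top corners z199 [ 539.6 -236.9  199. ] [ 500.3 -247.5  199. ]
(578, 363, 3) (322, 437, 3)
```

View pics/c2.png

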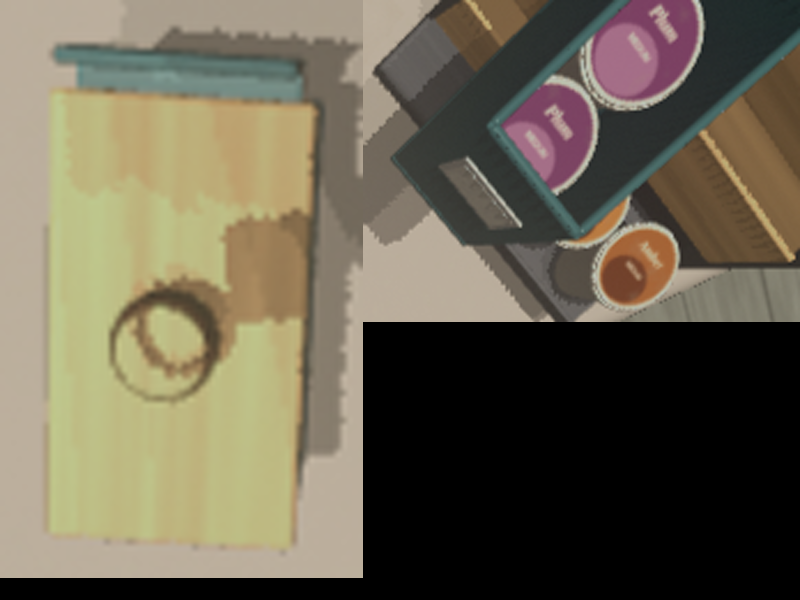

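```bash
python3 - <<'E'
from h import *
p=np.load("w1.npy",allow_pickle=True).item()
a=lambda u,v,z:atz(p,255-.4+u/5.5,110-.4+v/5.5,z)
print("knob",a(163,346,116))
c=np.array([a(*q,86)[:2] for q in [(52,90),(317,104),(294,548),(46,533)]]);print(c.round(1),c.mean(0))
for i,j in((3,0),(2,1),):d=c[j]-c[i];print(np.degrees(np.arctan2(d[1],d[0])))
for i,j in((3,2),(0,1),):d=c[j]-c[i];print(np.degrees(np.arctan2(d[1],d[0]))+90)
# bin lip outer top back edge, z110
l,r=a(52,47,110),a(302,63,110);print(l,r,np.linalg.norm(l-r));d=r-l;print(np.degrees(np.arctan2(d[1],d[0]))+90, (l+r)/2)
# top camera knob
t=camera_params("top");print(atz(t,200-.3+229/3,130-.3+205/3,116))
E
```

```text
knob [520.15429572 -27.15404472 116.        ]
[[584.6 -27.6]
 [552.2 -83.7]
 [453.5 -25.2]
 [487.   31.3]] [519.3457755  -26.30768663]
-31.095987035157936
-30.67663293039178
-30.710925870204733
-30.016625088938
[591.33066796 -37.10136129 110.        ] [562.33544756 -86.10040255 110.        ] 56.93530408016361
-30.6149575503579 [576.83305776 -61.60088192 110.        ]
[518.71020358 -27.24823777 116.        ]
```

{"api": "servo_tool", "payload": {"steps": [{"ax": 0,"ay": 0,"az": 0.7,"fingers": 60,"x": -2.4,"y": -25,"z": 20},{"ax": 0,"ay": 0,"az": 0.7,"fingers": 60,"x": -2.4,"y": -48.8,"z": 50},{"ax": 0,"ay": 0,"az": 0.7,"fingers": 60,"x": -2.4,"y": -48.8,"z": 90},{"ax": 0,"ay": 0,"az": 0.7,"fingers": 60,"x": -2.4,"y": -48.8,"z": 130},{"ax": 0,"ay": 0,"az": 0.7,"fingers": 60,"x": -2.4,"y": -48.8,"z": 165}]}}

```text
time: 2.8
position: [519.2, -26.4, 178.3]
eef_rot: [-3.142, 0.001, -0.534]
ft_force: [-0.2, -0.7, -1.0]
gripper_width: 60.0
grasp_force: 0.0
```

```bash
python3 - <<'E'
from h import *
import rig
o=get_obs();print(o["position"],o["eef_rot"],rig.tip_extent)
p=camera_params("wrist");np.save("w2.npy",p);im=snapshot("wrist");cv2.imwrite("pics/w2.png",im)
s=snapshot("side");cv2.imwrite("pics/s2.png",s)
for n,X in (("knob",[519.5,-26.8,116]),("lip",[576.8,-61.6,110])): print(n,proj(p,X))
out=np.zeros((600,800,3),np.uint8)
A=cv2.resize(im[100:340,180:460],None,fx=1.45,fy=1.45);B=cv2.resize(s[180:310,250:380],None,fx=3,fy=3);print(A.shape)
out[:A.shape[0],:A.shape[1]]=A;out[:390,A.shape[1]:A.shape[1]+390]=B;cv2.imwrite("pics/c3.png",out[:400])
E
```

```text
[519.22411858 -26.41224369 178.26465984] [-3.14156839e+00  5.08051346e-04 -5.33500601e-01] 14.0
knob [[321.59618639 214.46486496]]
lip [[322.82620333 118.01660148]]
(348, 406, 3)
```

View pics/c3.png

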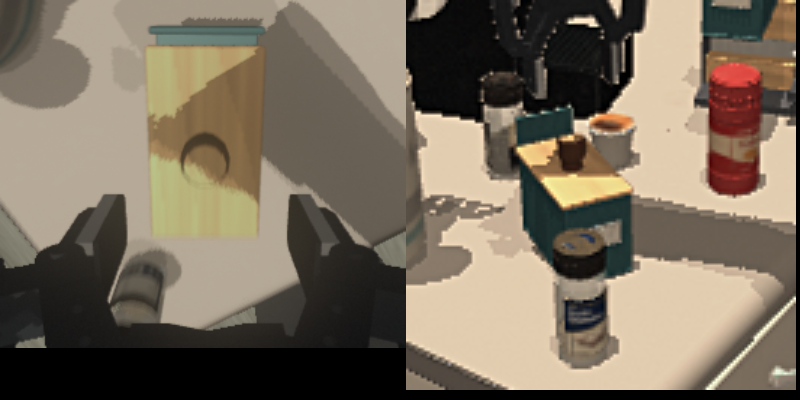

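{"api": "servo_tool", "payload": {"steps": [{"ax": 0,"ay": 0,"az": 0,"fingers": 60,"x": 2,"y": 0,"z": 25},{"ax": 0,"ay": 0,"az": 0,"fingers": 60,"x": 2,"y": 0,"z": 45},{"ax": 0,"ay": 0,"az": 0,"fingers": 60,"x": 2,"y": 0,"z": 60},{"ax": 0,"ay": 0,"az": 0,"fingers": 60,"x": 2,"y": 0,"z": 70},{"ax": 0,"ay": 0,"az": 0,"fingers": 60,"x": 2,"y": 0,"z": 74}]}}

```text
time: 3.32
position: [522.0, -28.0, 106.7]
eef_rot: [-3.141, -0.001, -0.536]
ft_force: [0.0, 0.3, -0.0]
gripper_width: 60.0
grasp_force: 0.0
```

{"api": "servo_tool", "payload": {"grip_force": 40, "steps": [{"ax": 0,"ay": 0,"az": 0,"fingers": 40,"x": 0,"y": 0,"z": 0},{"ax": 0,"ay": 0,"az": 0,"fingers": 32,"x": 0,"y": 0,"z": 0},{"ax": 0,"ay": 0,"az": 0,"fingers": 22,"x": 0,"y": 0,"z": 0},{"ax": 0,"ay": 0,"az": 0,"fingers": 15,"x": 0,"y": 0,"z": 0},{"ax": 0,"ay": 0,"az": 0,"fingers": 15,"x": 0,"y": 0,"z": 0}]}}

```text
time: 3.73
position: [522.5, -27.9, 107.8]
eef_rot: [-3.141, -0.002, -0.536]
ft_force: [-0.9, -0.5, 5.2]
gripper_width: 24.0
grasp_force: 39.1
```

{"api": "servo_tool", "payload": {"steps": [{"ax": 0,"ay": 0,"az": 0,"fingers": 15,"x": 0,"y": 0,"z": -4},{"ax": 0,"ay": 0,"az": 0,"fingers": 15,"x": 0,"y": 0,"z": -10},{"ax": 0,"ay": 0,"az": 0,"fingers": 15,"x": 0,"y": 0,"z": -18},{"ax": 0,"ay": 0,"az": 0,"fingers": 15,"x": 0,"y": 0,"z": -28},{"ax": 0,"ay": 0,"az": 0,"fingers": 15,"x": 0,"y": 0,"z": -38}]}}

```text
time: 4.15
position: [521.5, -27.9, 145.5]
eef_rot: [-3.141, -0.0, -0.536]
ft_force: [0.9, -1.1, -0.3]
gripper_width: 24.1
grasp_force: 39.4
```

```bash
python3 - <<'E'
from h import *
o=get_obs();print(o["position"],o["eef_rot"],o["ft_force"],o["gripper_width"])
R0=R.from_euler("xyz",o["eef_rot"]).as_matrix();print("to (430,-85):",R0.T@(np.array([430,-85,o["position"][2]])-o["position"]))
cv2.imwrite("pics/s3.png",cv2.resize(snapshot("side")[190:300,250:400],None,fx=4,fy=4,interpolation=cv2.INTER_CUBIC))
E
```

```text
[521.50870231 -27.87588826 145.48416914] [-3.14145621e+00 -2.58078800e-04 -5.36446875e-01] [ 0.88634324 -1.11743656 -0.30441015] 24.115453711161596
to (430,-85): [-4.94591896e+01  9.58686322e+01 -2.58445870e-02]
```

View pics/s3.png

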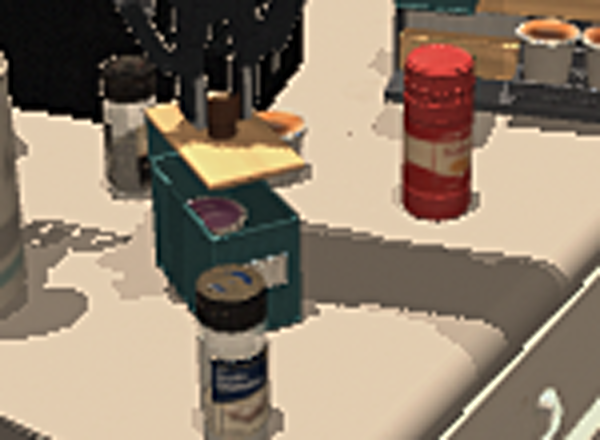

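{"api": "servo_tool", "payload": {"steps": [{"ax": 0,"ay": 0,"az": 0,"fingers": 15,"x": -10,"y": 19,"z": 0},{"ax": 0,"ay": 0,"az": 0,"fingers": 15,"x": -20,"y": 39,"z": 0},{"ax": 0,"ay": 0,"az": 0,"fingers": 15,"x": -31,"y": 60,"z": 0},{"ax": 0,"ay": 0,"az": 0,"fingers": 15,"x": -42,"y": 80,"z": 0},{"ax": 0,"ay": 0,"az": 0,"fingers": 15,"x": -50,"y": 96,"z": 5}]}}

```text
time: 4.62
position: [428.4, -85.8, 140.2]
eef_rot: [3.141, -0.001, -0.537]
ft_force: [-0.2, -1.5, -1.0]
gripper_width: 23.8
grasp_force: 39.4
```

{"api": "servo_tool", "payload": {"steps": [{"ax": 0,"ay": 0,"az": 0,"fingers": 15,"x": 0,"y": 0,"z": 20},{"ax": 0,"ay": 0,"az": 0,"fingers": 15,"x": 0,"y": 0,"z": 42},{"ax": 0,"ay": 0,"az": 0,"fingers": 15,"x": 0,"y": 0,"z": 64},{"ax": 0,"ay": 0,"az": 0,"fingers": 15,"x": 0,"y": 0,"z": 82},{"ax": 0,"ay": 0,"az": 0,"fingers": 15,"x": 0,"y": 0,"z": 92}]}}

```text
time: 5.03
position: [428.8, -84.8, 46.1]
eef_rot: [3.141, 0.001, -0.537]
ft_force: [-0.1, -0.5, -0.3]
gripper_width: 24.2
grasp_force: 39.4
```

{"api": "servo_tool", "payload": {"steps": [{"ax": 0,"ay": 0,"az": 0,"fingers": 15,"x": 0,"y": 0,"z": 4},{"ax": 0,"ay": 0,"az": 0,"fingers": 15,"x": 0,"y": 0,"z": 8},{"ax": 0,"ay": 0,"az": 0,"fingers": 15,"x": 0,"y": 0,"z": 11},{"ax": 0,"ay": 0,"az": 0,"fingers": 15,"x": 0,"y": 0,"z": 13},{"ax": 0,"ay": 0,"az": 0,"fingers": 15,"x": 0,"y": 0,"z": 13}]}}

```text
time: 5.45
position: [429.7, -84.9, 34.6]
eef_rot: [-3.141, -0.001, -0.537]
ft_force: [0.0, 0.4, 0.2]
gripper_width: 24.2
grasp_force: 39.4
```

{"api": "servo_tool", "payload": {"steps": [{"ax": 0,"ay": 0,"az": 0,"fingers": 15,"x": 0,"y": 0,"z": 0.5},{"ax": 0,"ay": 0,"az": 0,"fingers": 15,"x": 0,"y": 0,"z": 1},{"ax": 0,"ay": 0,"az": 0,"fingers": 15,"x": 0,"y": 0,"z": 1.5},{"ax": 0,"ay": 0,"az": 0,"fingers": 15,"x": 0,"y": 0,"z": 2},{"ax": 0,"ay": 0,"az": 0,"fingers": 15,"x": 0,"y": 0,"z": 2}]}}

```text
time: 5.87
position: [429.7, -84.9, 33.6]
eef_rot: [3.141, -0.001, -0.537]
ft_force: [-4.3, 0.3, 20.2]
gripper_width: 24.3
grasp_force: 41.2
```

{"api": "servo_tool", "payload": {"steps": [{"ax": 0,"ay": 0,"az": 0,"fingers": 15,"x": 0,"y": 0,"z": -0.7},{"ax": 0,"ay": 0,"az": 0,"fingers": 28,"x": 0,"y": 0,"z": -0.8},{"ax": 0,"ay": 0,"az": 0,"fingers": 36,"x": 0,"y": 0,"z": -1},{"ax": 0,"ay": 0,"az": 0,"fingers": 50,"x": 0,"y": 0,"z": -1},{"ax": 0,"ay": 0,"az": 0,"fingers": 60,"x": 0,"y": 0,"z": -1}]}}

```text
time: 6.28
position: [429.4, -84.9, 33.2]
eef_rot: [3.142, 0.0, -0.537]
ft_force: [0.4, -0.3, 0.0]
gripper_width: 58.7
grasp_force: 0.0
```

{"api": "servo_tool", "payload": {"steps": [{"ax": 0,"ay": 0,"az": 0,"fingers": 60,"x": 0,"y": 0,"z": -10},{"ax": 0,"ay": 0,"az": 0,"fingers": 70,"x": 0,"y": 0,"z": -30},{"ax": 0,"ay": 0,"az": 0,"fingers": 85,"x": 0,"y": 0,"z": -65},{"ax": 0,"ay": 0,"az": 0,"fingers": 85,"x": 0,"y": 0,"z": -105},{"ax": 0,"ay": 0,"az": 0,"fingers": 85,"x": 0,"y": 0,"z": -145}]}}

```text
time: 6.7
position: [428.4, -84.5, 180.2]
eef_rot: [3.141, 0.002, -0.536]
ft_force: [2.2, -0.6, -1.0]
gripper_width: 84.8
grasp_force: 0.0
```

{"api": "servo_tool", "payload": {"steps": [{"ax": 0,"ay": 0,"az": 0,"fingers": 85,"x": 0,"y": 0,"z": -41},{"ax": 0,"ay": 0,"az": 0,"fingers": 85,"x": 0,"y": 0,"z": -81},{"ax": 0,"ay": 0,"az": 0,"fingers": 85,"x": 0,"y": 0,"z": -121},{"ax": 0,"ay": 0,"az": 0,"fingers": 85,"x": 0,"y": 0,"z": -160},{"ax": 0,"ay": 0,"az": 0,"fingers": 85,"x": 0,"y": 0,"z": -160}]}}

```text
time: 7.12
position: [432.7, -85.0, 346.3]
eef_rot: [-3.137, -0.012, -0.536]
ft_force: [1.3, -0.6, -0.5]
gripper_width: 85.0
grasp_force: 0.0
```

```bash
python3 - <<'E'
from h import *
t=camera_params("top");a=lambda u,v,z:atz(t,200-.3+u/3,130-.3+v/3,z)[:2]
P=[a(*q,265) for q in [(645,80),(740,335),(783,318),(688,68)]]
for q in P:print(q.round())
for i in range(4):d=P[i]-P[i-1];print(np.linalg.norm(d).round(),np.degrees(np.arctan2(d[1],d[0])).round(1))
print("hung rim",[a(*q,199).round() for q in [(510,170),(532,243),(665,188),(640,125)]])
print("creamer",a(431,270,124).round())
E
```

```text
[ 593. -374.]
[ 387. -440.]
[ 400. -474.]
[ 602. -409.]
36.0 104.8
216.0 -162.3
37.0 -69.7
213.0 17.9
hung rim [array([ 532., -270.]), array([ 470., -287.]), array([ 515., -400.]), array([ 569., -381.])]
creamer [ 457. -206.]
```

{"api": "servo_tool", "payload": {"steps": [{"ax": 0,"ay": 0,"az": 1.2,"fingers": 85,"x": 22,"y": 30,"z": 0},{"ax": 0,"ay": 0,"az": 2.4,"fingers": 85,"x": 45,"y": 61,"z": 0},{"ax": 0,"ay": 0,"az": 3.6,"fingers": 85,"x": 68,"y": 92,"z": 0},{"ax": 0,"ay": 0,"az": 4.8,"fingers": 85,"x": 91,"y": 123,"z": 0},{"ax": 0,"ay": 0,"az": 6,"fingers": 85,"x": 114,"y": 154,"z": 0}]}}

```text
time: 7.53
position: [448.1, -277.0, 338.9]
eef_rot: [-3.141, -0.0, -1.065]
ft_force: [0.8, -0.0, 0.6]
gripper_width: 84.9
grasp_force: 0.0
```

{"api": "servo_tool", "payload": {"steps": [{"ax": 0,"ay": 0,"az": 1.2,"fingers": 85,"x": 4,"y": 23,"z": 0},{"ax": 0,"ay": 0,"az": 2.3,"fingers": 85,"x": 4,"y": 23,"z": 0},{"ax": 0,"ay": 0,"az": 2.3,"fingers": 85,"x": 4,"y": 23,"z": 0},{"ax": 0,"ay": 0,"az": 2.3,"fingers": 85,"x": 4,"y": 23,"z": 0},{"ax": 0,"ay": 0,"az": 2.3,"fingers": 85,"x": 4,"y": 23,"z": 0}]}}

```text
time: 7.95
position: [431.0, -289.0, 338.6]
eef_rot: [-3.141, 0.0, -1.256]
ft_force: [-0.3, 0.2, 0.4]
gripper_width: 85.1
grasp_force: 0.0
```

```bash
python3 - <<'E'
from h import *
o=get_obs();print(o["position"],o["eef_rot"],o["joints"].round(2))
p=camera_params("wrist");np.save("w4.npy",p);im=snapshot("wrist");cv2.imwrite("pics/w4.png",im)
cv2.imwrite("pics/top4.png",snapshot("top"))
cv2.imwrite("pics/w4b.png",cv2.resize(im[0:250],None,fx=1.25,fy=1.25,interpolation=cv2.INTER_CUBIC) if 0 else cv2.resize(im,(800,500),interpolation=cv2.INTER_CUBIC))
E
```

```text
[ 431.00868049 -289.01947581  338.56611029] [-3.14103623e+00  2.28770764e-04 -1.25607461e+00] [ 0.59  0.22 -0.1   1.77  0.02  1.16 -2.34]
```

View pics/w4b.png

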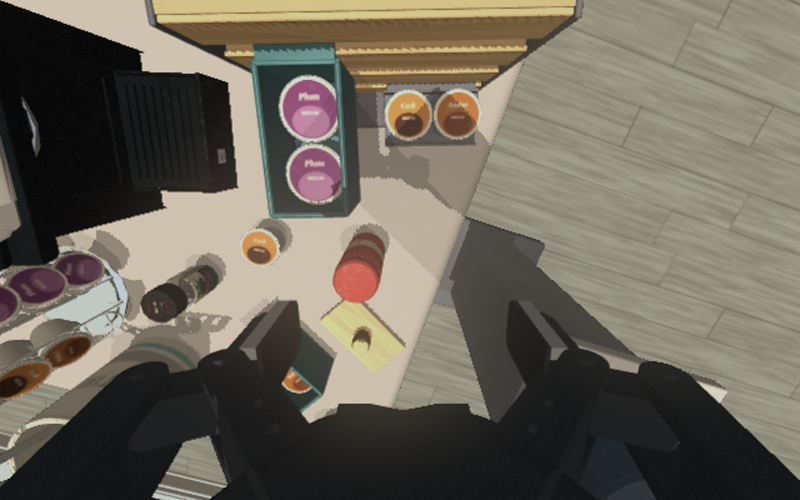

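```bash
python3 - <<'E'
from h import *
p=np.load("w4.npy",allow_pickle=True).item();im=cv2.imread("pics/w4.png").astype(int)
g=cv2.GaussianBlur(im.astype(np.float32),(0,0),.8)
pts=[]
for u in range(150,440,20):
    col=g[4:32,u].sum(1);d=np.diff(col);k=np.argmin(d);
    pts.append((u,4+k+.5,d[k].round()))
print([(a,b,float(c)) for a,b,c in pts])
q=np.array([atz(p,a,b,265)[:2] for a,b,c in pts]);d=np.diff(q,axis=0)
f=np.polyfit(q[:,0],q[:,1],1);print("line yaw-90:",np.degrees(np.arctan(f[0]))-90,"resid",(q[:,1]-np.polyval(f,q[:,0])).round(1))
# ends
for v in (4,8,12,16): print(v, im[v,110:128].sum(1), im[v,450:472].sum(1))
# rim rows
for v in (80,110,140): print(v,"L",im[v,198:220,:].tolist()[::1][:22] if 0 else im[v,198:222].sum(1),"R",im[v,262:292].sum(1))
for u in (230,245,260): print(u,"front",im[160:180,u].sum(1))
E
```

```text
[(150, np.float64(17.5), -122.0), (170, np.float64(17.5), -120.0), (190, np.float64(16.5), -106.0), (210, np.float64(16.5), -117.0), (230, np.float64(15.5), -112.0), (250, np.float64(15.5), -120.0), (270, np.float64(15.5), -130.0), (290, np.float64(15.5), -108.0), (310, np.float64(14.5), -119.0), (330, np.float64(14.5), -113.0), (350, np.float64(13.5), -102.0), (370, np.float64(13.5), -109.0), (390, np.float64(12.5), -104.0), (410, np.float64(12.5), -112.0), (430, np.float64(11.5), -99.0)]
line yaw-90: -70.96050611922011 resid [-0.1  0.1 -0.2  0.  -0.3 -0.1  0.2  0.4  0.   0.3 -0.1  0.2 -0.2  0.1
 -0.3]
4 [577 579 579 578 578 565 438 341 350 359 322 284 395 536 535 535 535 535] [502 501 500 496 494 496 498 497 497 482 339 301 353 373 354 335 280 415
 415 410 409 411]
8 [577 577 578 578 577 577 557 327 343 360 367 308 265 397 536 535 537 536] [549 549 547 546 548 548 549 548 512 234 244 328 369 362 346 347 430 437
 442 445 441 433]
12 [577 578 579 578 577 579 572 510 323 345 363 357 289 199 142 325 519 536] [306 365 365 361 362 357 340 251 173 192 275 335 359 346 334 360 427 420
 415 
[... 448 characters left out ...]
 567 497 328 382 366 276 221 154 158 158
 153 157 160 162 160 160] R [517 248 262 395 397 395 398 398 386 275 320 401 269 229 162 164 165 168
 162 166 167 167 167 189 288 340 341 340 340 340]
140 L [572 571 572 573 572 572 571 574 571 572 573 572 557 410 318 407 283 245
 186 175 176 180 175 175] R [416 370 348 343 344 345 342 343 344 343 341 287 328 375 275 229 182 182
 183 183 182 183 183 186 189 240 344 344 346 345]
230 front [195 193 195 193 193 199 199 199 204 212 256 310 355 314 395 571 572 572
 571 553]
245 front [578 437 243 199 201 200 204 202 199 214 274 328 385 314 419 571 571 571
 573 572]
260 front [536 388 330 228 200 203 203 203 207 209 230 243 242 277 446 571 571 571
 570 571]
```

```bash
python3 - <<'E'
from h import *
p=np.load("w4.npy",allow_pickle=True).item()
print(p["T"].round(3))
yaw=np.radians(-71);X=np.array([np.cos(yaw),np.sin(yaw)]);Y=np.array([-X[1],X[0]])
w=lambda u,v,z:atz(p,u,v,z)[:2]
L=[w(203.2,80,199),w(206.9,110,199),w(210.6,140,199)];Rr=[w(273.5,80,199),w(275.2,110,199),w(277.2,140,199)]
F=[w(u,174,199) for u in (230,245,260)];T=[w(u,15.1,265) for u in (290,)]
ends=[w(116.3,4,265),w(117,8,265),w(460.2,4,265),w(458.8,8,265),w(122.4,4,265),w(467,4,265)]
for n,l in zip("LRFTE",(L,Rr,F,T,ends)):print(n,[(float((q@X).round(1)),float((q@Y).round(1))) for q in l])
for l in (L,Rr):d=l[0]-l[2];print(np.degrees(np.arctan2(d[1],d[0])))
E
```

```text
[[-9.51000e-01  2.99000e-01  8.30000e-02  4.51510e+02]
 [-3.10000e-01 -9.15000e-01 -2.60000e-01 -3.55349e+02]
 [-2.00000e-03 -2.72000e-01  9.62000e-01  4.67323e+02]
 [ 0.00000e+00  0.00000e+00  0.00000e+00  1.00000e+00]]
L [(515.5, 417.4), (489.9, 417.4), (462.8, 417.4)]
R [(514.4, 354.8), (488.9, 354.9), (461.8, 354.7)]
F [(430.0, 402.6), (429.8, 388.0), (429.5, 373.4)]
T [(544.8, 331.2)]
E [(552.8, 440.1), (550.6, 440.2), (549.1, 224.0), (546.9, 224.7), (552.7, 436.3), (549.0, 219.8)]
-70.97755676395579
-70.86213261277301
```

```bash
cat >> h.py <<'E'
def toolR(yaw,lean): # lean: tool top towards bin front (deg)
    return R.from_euler("z",yaw,degrees=True)*R.from_euler("x",np.pi)*R.from_euler("y",lean,degrees=True)
def delta(Rt,Pt,o=None):
    o=o or get_obs();R0=R.from_euler("xyz",o["eef_rot"])
    return "xyz",(R0.inv().apply(np.array(Pt)-o["position"])).round(1),"a(5deg)",((R0.inv()*Rt).as_rotvec(degrees=True)/5).round(2)
E
python3 - <<'E'
from h import *
b=np.array([518.5,-26.6,0]);yaw=-30.6
Xb=np.array([np.cos(np.radians(yaw)),np.sin(np.radians(yaw)),0])
Rt=toolR(yaw,20);z=Rt.apply([0,0,1]);G=b-22*Xb+[0,0,58];P=G+5*z
print("grasp",P,"pre",P-150*z,Rt.as_euler("xyz"))
print(delta(Rt,P-150*z))
E
```

```text
grasp [501.03563096 -16.27160094  53.3015369 ] pre [456.87696425   9.84376175 194.25543001] [ 3.14159265 -0.34906585 -0.53407075]
('xyz', array([-276.4, -116.8,  144.3]), 'a(5deg)', array([ 1.44,  3.82, -8.2 ]))
```

{"api": "servo_tool", "payload": {"steps": [{"ax": 0.16,"ay": 0.42,"az": -0.9,"fingers": 85,"x": -33,"y": -14,"z": 5},{"ax": 0.32,"ay": 0.85,"az": -1.8,"fingers": 85,"x": -67,"y": -28,"z": 10},{"ax": 0.48,"ay": 1.27,"az": -2.7,"fingers": 85,"x": -101,"y": -42,"z": 15},{"ax": 0.64,"ay": 1.7,"az": -3.6,"fingers": 85,"x": -135,"y": -56,"z": 20},{"ax": 0.8,"ay": 2.12,"az": -4.6,"fingers": 85,"x": -170,"y": -70,"z": 30}]}}

```text
time: 8.47
position: [446.0, -104.6, 309.2]
eef_rot: [-3.108, -0.198, -0.855]
ft_force: [0.8, -0.3, -0.1]
gripper_width: 85.2
grasp_force: 0.0
```

```bash
python3 - <<'E'
from h import *
print(get_obs()["joints"].round(2),delta(toolR(-30.6,20),[456.9,9.8,194.3]))
E
```

```text
[ 0.34  0.05 -0.3   2.06  0.17  0.88 -2.48] ('xyz', array([-100.3,  -80. ,   99.8]), 'a(5deg)', array([ 0.62,  1.66, -3.57]))
```

{"api": "servo_tool", "payload": {"steps": [{"ax": 0.12,"ay": 0.33,"az": -0.7,"fingers": 85,"x": -20,"y": -16,"z": 20},{"ax": 0.25,"ay": 0.66,"az": -1.4,"fingers": 85,"x": -40,"y": -32,"z": 40},{"ax": 0.37,"ay": 1.0,"az": -2.1,"fingers": 85,"x": -60,"y": -48,"z": 60},{"ax": 0.5,"ay": 1.33,"az": -2.8,"fingers": 85,"x": -80,"y": -64,"z": 80},{"ax": 0.62,"ay": 1.66,"az": -3.57,"fingers": 85,"x": -100,"y": -80,"z": 100}]}}

```text
time: 8.88
position: [453.4, -21.1, 220.1]
eef_rot: [-3.13, -0.304, -0.619]
ft_force: [0.2, -1.2, 0.2]
gripper_width: 84.9
grasp_force: 0.0
```

```bash
python3 - <<'E'
from h import *
o=get_obs();print(o["joints"].round(2),o["position"],delta(toolR(-30.6,20),[456.9,9.8,194.3]),delta(toolR(-30.6,20),[501,-16.3,53.3]))
p=camera_params("wrist");np.save("w5.npy",p);im=snapshot("wrist");cv2.imwrite("pics/w5.png",im);g=im.astype(int)
yaw=np.radians(-30.6);b=np.array([518.5,-26.6,0]);Rz=R.from_euler("z",yaw)
f=lambda x,y,z:proj(p,b+Rz.apply([x,y,z]))[0].round(1)
for n,q in dict(lipBL=(69,28,110),lipBR=(69,-28,110),FL=(-56,31,80),FR=(-56,-31,80),BL=(56,31,80),BR=(56,-31,80)).items():print(n,f(*q))
u,v=f(69,0,110).astype(int);print("lip col",u,v-10,g[v-10:v+12,u].tolist())
u,v=f(-56,0,80).astype(int);print("front col",u,v-8,g[v-8:v+8,u].tolist())
u,v=f(10,31,80).astype(int);print("L row",v,u-8,g[v,u-8:u+10].tolist())
u,v=f(10,-31,80).astype(int);print("R row",v,u-8,g[v,u-8:u+8].tolist())
E
```

```text
[-0.08  0.13 -0.13  2.25  0.43  0.59 -2.73] [453.35250774 -21.05236039 220.11901686] ('xyz', array([-22. , -27. ,  20.4]), 'a(5deg)', array([ 0.18,  0.51, -0.92])) ('xyz', array([-15.5, -29.6, 170.3]), 'a(5deg)', array([ 0.18,  0.51, -0.92]))
lipBL [250.3  98.8]
lipBR [311.2  93.7]
FL [264.3 232.2]
FR [325.5 227.3]
BL [256.2 122.6]
BR [316.6 117.5]
lip col 280 86 [[148, 165, 178], [148, 165, 179], [148, 165, 179], [149, 165, 179], [149, 165, 179], [149, 165, 179], [148, 165, 178], [148, 165, 179], [149, 166, 179], [149, 165, 179], [148, 165, 179], [143, 159, 170], [110, 119, 110], [112, 117, 89], [128, 134, 106], [98, 103, 79], [59, 62, 55], [49, 54, 52], [50, 54, 52], [50, 54, 51], [50, 53, 51], [50, 54, 52]]
front col 294 221 [[80, 98, 118], [100, 113, 123], [78, 89, 98], [52, 58, 59], [49, 55, 56], [52, 57, 56], [60, 65, 61], [64, 69, 62], [63, 68, 62], [62, 68, 67], [77, 87, 94], [85, 97, 106], [86, 97, 106], [86, 97, 106], [85, 96, 105], [95, 106, 116]]
L row 167 251 [[147, 165, 177], [147, 166, 177], [148, 166, 177], [148, 166, 178], [147, 165, 178], [147, 165, 178], [148, 165, 178], [139, 155, 166], [103, 111, 98], [112, 117, 90], [114, 120, 94], [87, 91, 72], [64, 68, 61], [51, 55, 57], [51, 56, 57], [51, 56, 57], [52, 56, 57], [51, 55, 57]]
R row 162 312 [[138, 151, 153], [90, 99, 100], [81, 84, 72], [80, 84, 71], [93, 97, 78], [114, 119, 94], [104, 109, 87], [84, 90, 76], [86, 96, 99], [103, 116, 127], [102, 116, 127], [102, 116, 126], [103, 116, 126], [102, 116, 127], [105, 119, 130], [123, 138, 150]]
```

{"api": "servo_tool", "payload": {"steps": [{"ax": 0,"ay": 0,"az": -1.4,"fingers": 85,"x": 0,"y": 0,"z": 0},{"ax": 0,"ay": 0,"az": -2.8,"fingers": 85,"x": 0,"y": 0,"z": 0},{"ax": 0,"ay": 0,"az": -4.2,"fingers": 85,"x": 0,"y": 0,"z": 0},{"ax": 0,"ay": 0,"az": -5.6,"fingers": 85,"x": 0,"y": 0,"z": 0},{"ax": 0,"ay": 0,"az": -7.1,"fingers": 85,"x": 0,"y": 0,"z": 0}]}}

```text
time: 9.35
position: [454.5, -23.1, 221.8]
eef_rot: [2.97, -0.254, 0.019]
ft_force: [-0.3, -0.8, 0.5]
gripper_width: 85.0
grasp_force: 0.0
```

{"api": "servo_tool", "payload": {"steps": [{"ax": 0,"ay": 0,"az": -1.4,"fingers": 85,"x": 0,"y": 0,"z": 0},{"ax": 0,"ay": 0,"az": -2.8,"fingers": 85,"x": 0,"y": 0,"z": 0},{"ax": 0,"ay": 0,"az": -4.2,"fingers": 85,"x": 0,"y": 0,"z": 0},{"ax": 0,"ay": 0,"az": -5.6,"fingers": 85,"x": 0,"y": 0,"z": 0},{"ax": 0,"ay": 0,"az": -7.1,"fingers": 85,"x": 0,"y": 0,"z": 0}]}}

```text
time: 9.77
position: [454.5, -23.3, 221.9]
eef_rot: [2.856, -0.111, 0.626]
ft_force: [0.3, 0.9, -0.1]
gripper_width: 84.7
grasp_force: 0.0
```

{"api": "servo_tool", "payload": {"steps": [{"ax": 0,"ay": 0,"az": -1.4,"fingers": 85,"x": 0,"y": 0,"z": 0},{"ax": 0,"ay": 0,"az": -2.8,"fingers": 85,"x": 0,"y": 0,"z": 0},{"ax": 0,"ay": 0,"az": -4.2,"fingers": 85,"x": 0,"y": 0,"z": 0},{"ax": 0,"ay": 0,"az": -5.6,"fingers": 85,"x": 0,"y": 0,"z": 0},{"ax": 0,"ay": 0,"az": -7.1,"fingers": 85,"x": 0,"y": 0,"z": 0}]}}

```text
time: 10.18
position: [454.5, -23.4, 221.9]
eef_rot: [2.844, 0.07, 1.213]
ft_force: [-0.3, 0.6, -1.2]
gripper_width: 85.1
grasp_force: 0.0
```

{"api": "servo_tool", "payload": {"steps": [{"ax": 0,"ay": 0,"az": -1.4,"fingers": 85,"x": 0,"y": 0,"z": 0},{"ax": 0,"ay": 0,"az": -2.8,"fingers": 85,"x": 0,"y": 0,"z": 0},{"ax": 0,"ay": 0,"az": -4.2,"fingers": 85,"x": 0,"y": 0,"z": 0},{"ax": 0,"ay": 0,"az": -5.6,"fingers": 85,"x": 0,"y": 0,"z": 0},{"ax": 0,"ay": 0,"az": -7.1,"fingers": 85,"x": 0,"y": 0,"z": 0}]}}

```text
time: 10.6
position: [454.5, -23.4, 221.9]
eef_rot: [2.936, 0.228, 1.814]
ft_force: [0.4, 0.3, -0.0]
gripper_width: 85.0
grasp_force: 0.0
```

{"api": "servo_tool", "payload": {"steps": [{"ax": 0,"ay": 0,"az": -1.4,"fingers": 85,"x": 0,"y": 0,"z": 0},{"ax": 0,"ay": 0,"az": -2.8,"fingers": 85,"x": 0,"y": 0,"z": 0},{"ax": 0,"ay": 0,"az": -4.2,"fingers": 85,"x": 0,"y": 0,"z": 0},{"ax": 0,"ay": 0,"az": -5.6,"fingers": 85,"x": 0,"y": 0,"z": 0},{"ax": 0,"ay": 0,"az": -7.1,"fingers": 85,"x": 0,"y": 0,"z": 0}]}}

```text
time: 11.02
position: [454.5, -23.4, 221.9]
eef_rot: [3.108, 0.304, 2.446]
ft_force: [0.2, -0.3, 0.5]
gripper_width: 84.9
grasp_force: 0.0
```

```bash
cat >> h.py <<'E'
def toolF(yaw,lean): # flipped tool: camera on bin-front side; lean: tool top towards bin front
    return toolR(yaw,lean)*R.from_euler("z",np.pi)
E
python3 - <<'E'
from h import *
Rt=toolF(-30.6,20)
print(get_obs()["joints"].round(2),delta(Rt,[456.9,9.8,194.3]),delta(Rt,[501,-16.3,53.3]))
E
```

```text
[ 0.25  0.15 -0.48  2.23  0.51  0.62  0.27] ('xyz', array([26.8, 26.3, 21.5]), 'a(5deg)', array([-0.21, -0.49, -1.76])) ('xyz', array([ 20.7,  29.5, 171.3]), 'a(5deg)', array([-0.21, -0.49, -1.76]))
```

{"api": "servo_tool", "payload": {"steps": [{"ax": -0.1,"ay": -0.25,"az": -0.9,"fingers": 85,"x": 14,"y": 14,"z": 10},{"ax": -0.21,"ay": -0.49,"az": -1.76,"fingers": 85,"x": 26.8,"y": 26.3,"z": 21.5},{"ax": -0.21,"ay": -0.49,"az": -1.76,"fingers": 85,"x": 26.8,"y": 26.3,"z": 21.5},{"ax": -0.21,"ay": -0.49,"az": -1.76,"fingers": 85,"x": 26.8,"y": 26.3,"z": 21.5},{"ax": -0.21,"ay": -0.49,"az": -1.76,"fingers": 85,"x": 26.8,"y": 26.3,"z": 21.5}]}}

```text
time: 11.43
position: [457.1, 9.4, 194.3]
eef_rot: [3.139, 0.349, 2.599]
ft_force: [-0.2, 0.3, -0.3]
gripper_width: 85.0
grasp_force: 0.0
```

```bash
python3 - <<'E'
from h import *
Rt=toolF(-30.6,20)
o=get_obs();print(o["joints"].round(2),o["position"],delta(Rt,[501,-16.3,53.3]))
E
```

```text
[ 0.14  0.21 -0.48  2.27  0.71  0.56  0.12] [457.13181853   9.36365917 194.28206891] ('xyz', array([  0.5,   0.4, 149.9]), 'a(5deg)', array([-0.01,  0.  , -0.09]))
```

{"api": "servo_tool", "payload": {"steps": [{"ax": 0,"ay": 0,"az": -0.09,"fingers": 85,"x": 0.5,"y": 0.4,"z": 35},{"ax": 0,"ay": 0,"az": -0.09,"fingers": 85,"x": 0.5,"y": 0.4,"z": 70},{"ax": 0,"ay": 0,"az": -0.09,"fingers": 85,"x": 0.5,"y": 0.4,"z": 105},{"ax": 0,"ay": 0,"az": -0.09,"fingers": 85,"x": 0.5,"y": 0.4,"z": 135},{"ax": 0,"ay": 0,"az": -0.09,"fingers": 85,"x": 0.5,"y": 0.4,"z": 150}]}}

```text
time: 11.85
position: [501.2, -17.8, 50.5]
eef_rot: [-3.139, 0.349, 2.607]
ft_force: [0.4, -0.4, 0.4]
gripper_width: 84.8
grasp_force: 0.0
```

{"api": "servo_tool", "payload": {"grip_force": 60, "steps": [{"ax": 0,"ay": 0,"az": 0,"fingers": 75,"x": 0,"y": 0,"z": 0},{"ax": 0,"ay": 0,"az": 0,"fingers": 66,"x": 0,"y": 0,"z": 0},{"ax": 0,"ay": 0,"az": 0,"fingers": 60,"x": 0,"y": 0,"z": 0},{"ax": 0,"ay": 0,"az": 0,"fingers": 52,"x": 0,"y": 0,"z": 0},{"ax": 0,"ay": 0,"az": 0,"fingers": 52,"x": 0,"y": 0,"z": 0}]}}

```text
time: 12.27
position: [501.1, -15.6, 53.7]
eef_rot: [3.141, 0.35, 2.608]
ft_force: [1.0, 0.8, -2.4]
gripper_width: 61.9
grasp_force: 65.4
```

```bash
python3 - <<'E'
from h import *
o=get_obs();print(o["joints"].round(2),o["position"],o["eef_rot"],o["ft_force"],o["grasp_force"],o["gripper_width"])
np.save("grasp.npy",np.r_[o["position"],o["eef_rot"]])
E
```

```text
[-0.05  0.56 -0.19  2.26  1.39  0.34 -0.49] [501.10259483 -15.6132537   53.72878819] [3.14102528 0.35021446 2.60804535] [ 0.96495038  0.76321939 -2.4301278 ] 65.38386583328247 61.85751015961624
```

```bash
cat >> h.py <<'E'
YAW=-71.0;FX=545.5;XV=np.array([np.cos(np.radians(YAW)),np.sin(np.radians(YAW)),0]);YV=np.array([-XV[1],XV[0],0])
def M(Rr,p):
    T=np.eye(4);T[:3,:3]=Rr.as_matrix();T[:3,3]=p;return T
def obsT(o=None):
    o=o or get_obs();return M(R.from_euler("xyz",o["eef_rot"]),o["position"])
def binpose(hx,hz,th,Y=270,yaw=YAW):
    Rb=R.from_euler("z",yaw,degrees=True)*R.from_euler("y",th,degrees=True)
    return M(Rb,(FX+hx)*XV+Y*YV+[0,0,hz]-Rb.apply([56,0,76]))
def go(Tb,o=None):
    T=Tb@np.linalg.inv(np.load("Ttb.npy"));return T[:3,3].round(1),delta(R.from_matrix(T[:3,:3]),T[:3,3],o)
def state(Tb=None):
    Tb=obsT()@np.load("Ttb.npy");h=(Tb@[56,0,76,1])[:3];l=(Tb@[67,0,110,1])[:3]
    th=np.degrees(np.arctan2(Tb[:3,0]@[0,0,-1],np.hypot(*Tb[:2,0])))
    return dict(heel=[round(float(v),1) for v in (h@XV-FX,h@YV,h[2])],lip=[round(float(v),1) for v in (l@XV-FX,l@YV,l[2])],tilt=round(float(th),1),yaw=round(float(np.degrees(np.arctan2(Tb[1,0],Tb[0,0]))),1))
E
python3 - <<'E'
from h import *
g=np.load("grasp.npy");Tt=M(R.from_euler("xyz",g[3:]),g[:3])
Tt[:3,:3]=toolF(-30.6,np.degrees(g[4])).as_matrix()
Tb=M(R.from_euler("z",-30.6,degrees=True),[518,-26.3,0])
t=np.linalg.inv(Tt)@Tb;print(t.round(3));t[1,3]=0;t[1,:3]=[0,1,0]; 
np.save("Ttb.npy",t)
o=get_obs()
L=Tb.copy();L[2,3]+=190;print("lift",go(L))
print("W1",go(binpose(-75,215,36)))
print(state())
E
```

```text
[[-0.939  0.    -0.343 -0.337]
 [-0.     1.    -0.    -0.597]
 [ 0.343 -0.    -0.939 57.324]
 [ 0.     0.     0.     1.   ]]
lift (array([500.8, -16.1, 243.7]), ('xyz', array([ -65.2,   -0.5, -178.5]), 'a(5deg)', array([ 0.01, -0.  ,  0.01])))
W1 (array([ 384.2, -286.5,  241.6]), ('xyz', array([ -99.3, -292.6, -163.9]), 'a(5deg)', array([0.3 , 6.89, 8.21])))
{'heel': [-309.8, 518.0, 76.0], 'lip': [-301.4, 525.1, 110.0], 'tilt': -0.0, 'yaw': -30.6}
```

{"api": "servo_tool", "payload": {"steps": [{"ax": 0,"ay": 0,"az": 0,"fingers": 52,"x": -3,"y": 0,"z": -8},{"ax": 0,"ay": 0,"az": 0,"fingers": 52,"x": -10,"y": 0,"z": -27},{"ax": 0,"ay": 0,"az": 0,"fingers": 52,"x": -20,"y": 0,"z": -54},{"ax": 0,"ay": 0,"az": 0,"fingers": 52,"x": -31,"y": 0,"z": -84},{"ax": 0,"ay": 0,"az": 0,"fingers": 52,"x": -42,"y": 0,"z": -114}]}}

```text
time: 12.68
position: [500.1, -15.6, 175.5]
eef_rot: [-3.14, 0.347, 2.61]
ft_force: [1.7, -1.8, -2.7]
gripper_width: 61.4
grasp_force: 66.1
```

{"api": "servo_tool", "payload": {"steps": [{"ax": 0,"ay": 0,"az": 0,"fingers": 52,"x": -9,"y": 0,"z": -25},{"ax": 0,"ay": 0,"az": 0,"fingers": 52,"x": -17,"y": 0,"z": -45},{"ax": 0,"ay": 0,"az": 0,"fingers": 52,"x": -23,"y": 0,"z": -62},{"ax": 0,"ay": 0,"az": 0,"fingers": 52,"x": -23,"y": 0,"z": -64},{"ax": 0,"ay": 0,"az": 0,"fingers": 52,"x": -23,"y": 0,"z": -64}]}}

```text
time: 13.1
position: [501.0, -15.8, 243.0]
eef_rot: [-3.142, 0.351, 2.608]
ft_force: [-1.0, 0.1, -3.0]
gripper_width: 61.4
grasp_force: 66.4
```

```bash
python3 - <<'E'
from h import *
o=get_obs();print(o["joints"].round(2),state(),o["ft_force"],o["moment"],o["gripper_width"])
print(go(binpose(-75,215,36)))
p=camera_params("wrist");np.save("w6.npy",p);im=snapshot("wrist");cv2.imwrite("pics/w6.png",im);g=im.astype(int)
Tb=obsT()@np.load("Ttb.npy")
f=lambda *q:proj(p,(Tb@[*q,1])[:3])[0].round(1)
for n,q in dict(lipFL=(65,28,110),lipFR=(65,-28,110),lipB=(69,0,110),FL=(-56,31,80),FR=(-56,-31,80),BL=(56,31,80),stem=(56,28,80)).items():print(n,f(*q))
u,v=f(67,20,110).astype(int);print("lip col",u,v-12,g[v-12:v+16,u].sum(1).tolist())
u,v=f(-56,0,80).astype(int);print("front col",u,v-10,g[v-10:v+10,u].sum(1).tolist())
E
```

```text
[ 0.26  0.19 -0.51  2.14  0.57  0.66  0.38] {'heel': [-309.6, 517.9, 265.4], 'lip': [-301.3, 525.0, 299.4], 'tilt': -0.1, 'yaw': -30.6} [-0.99782681  0.08479655 -2.95448239] [ 0.33307108  0.55383198 -0.04715019] 61.37072041244233
(array([ 384.2, -286.5,  241.6]), ('xyz', array([ -34.3, -292.5,   14.1]), 'a(5deg)', array([0.3 , 6.9 , 8.21])))
lipFL [375.9 445. ]
lipFR [270.  445.2]
lipB [323.  447.2]
FL [409.1 241.3]
FR [237.4 241.5]
BL [374.8 374.9]
stem [369.8 374.9]
lip col 360 434 []
front col 323 231 [160, 159, 157, 161, 160, 161, 161, 159, 152, 159, 162, 168, 173, 185, 194, 208, 207, 206, 197, 193]
```

{"api": "servo_tool", "payload": {"steps": [{"ax": 0.02,"ay": 0.5,"az": 0.6,"fingers": 52,"x": -3,"y": -22,"z": 1},{"ax": 0.05,"ay": 1.2,"az": 1.4,"fingers": 52,"x": -6,"y": -50,"z": 2},{"ax": 0.08,"ay": 1.9,"az": 2.3,"fingers": 52,"x": -9,"y": -80,"z": 4},{"ax": 0.11,"ay": 2.6,"az": 3.1,"fingers": 52,"x": -13,"y": -110,"z": 6},{"ax": 0.15,"ay": 3.3,"az": 4.0,"fingers": 52,"x": -17,"y": -140,"z": 7}]}}

```text
time: 13.57
position: [444.0, -146.1, 239.8]
eef_rot: [3.087, 0.043, 2.26]
ft_force: [1.2, -1.4, -2.2]
gripper_width: 61.3
grasp_force: 66.3
```

```bash
python3 - <<'E'
from h import *
o=get_obs();print(o["joints"].round(2),state())
print(go(binpose(-75,215,36)))
E
```

```text
[ 0.62  0.23 -0.44  2.04  0.11  0.83  0.82] {'heel': [-188.8, 400.3, 238.1], 'lip': [-168.8, 406.1, 267.1], 'tilt': 17.6, 'yaw': -49.4}
(array([ 384.2, -286.5,  241.6]), ('xyz', array([ -70.3, -135.3,   -6.2]), 'a(5deg)', array([0.13, 3.53, 4.19])))
```

{"api": "servo_tool", "payload": {"steps": [{"ax": 0.03,"ay": 0.7,"az": 0.85,"fingers": 52,"x": -15,"y": -30,"z": -1},{"ax": 0.05,"ay": 1.4,"az": 1.7,"fingers": 52,"x": -30,"y": -60,"z": -2},{"ax": 0.08,"ay": 2.2,"az": 2.6,"fingers": 52,"x": -46,"y": -90,"z": -4},{"ax": 0.11,"ay": 2.9,"az": 3.5,"fingers": 52,"x": -60,"y": -117,"z": -5},{"ax": 0.13,"ay": 3.53,"az": 4.19,"fingers": 52,"x": -70.3,"y": -135.3,"z": -6.2}]}}

```text
time: 13.98
position: [383.5, -289.1, 241.5]
eef_rot: [-3.139, -0.277, 1.897]
ft_force: [-0.5, 1.3, -3.1]
gripper_width: 61.0
grasp_force: 66.3
```

{"api": "servo_tool", "payload": {"steps": [{"ax": 0,"ay": 0,"az": 0,"fingers": 52,"x": 0,"y": 0,"z": 0},{"ax": 0,"ay": 0,"az": 0,"fingers": 52,"x": 0,"y": 0,"z": 0},{"ax": 0,"ay": 0,"az": 0,"fingers": 52,"x": 0,"y": 0,"z": 0},{"ax": 0,"ay": 0,"az": 0,"fingers": 52,"x": 0,"y": 0,"z": 0},{"ax": 0,"ay": 0,"az": 0,"fingers": 52,"x": 0,"y": 0,"z": 0}]}}

```text
time: 14.4
position: [386.5, -284.5, 243.2]
eef_rot: [3.139, -0.274, 1.908]
ft_force: [-0.6, -0.0, -1.9]
gripper_width: 61.5
grasp_force: 66.5
```

```bash
python3 - <<'E'
from h import *
o=get_obs();print(o["joints"].round(2),state(),o["ft_force"])
for w in ((-75,215,36),(-30,196.5,36),(-12.5,205,36),(-5,205,36)):print(w,go(binpose(*w)))
E
```

```text
[ 0.87  0.41 -0.29  1.8  -0.06  1.17  0.95] {'heel': [-76.0, 273.3, 216.9], 'lip': [-47.2, 273.4, 238.0], 'tilt': 35.8, 'yaw': -70.6} [-0.64475104 -0.03378512 -1.90032392]
(-75, 215, 36) (array([ 384.2, -286.5,  241.6]), ('xyz', array([-1.5, -2.8,  1.2]), 'a(5deg)', array([0.01, 0.05, 0.06])))
(-30, 196.5, 36) (array([ 398.8, -329. ,  223.1]), ('xyz', array([-49.8,  -3.1,   6.9]), 'a(5deg)', array([0.01, 0.05, 0.06])))
(-12.5, 205, 36) (array([ 404.5, -345.6,  231.6]), ('xyz', array([-64.3,  -3.2,  -6.1]), 'a(5deg)', array([0.01, 0.05, 0.06])))
(-5, 205, 36) (array([ 407. , -352.6,  231.6]), ('xyz', array([-71.6,  -3.2,  -8.1]), 'a(5deg)', array([0.01, 0.05, 0.06])))
```

```bash
python3 - <<'E'
from h import *
for w in ((-50,204,40),(-33,198,40)):print(w,go(binpose(*w)))
E
```

```text
(-50, 204, 40) (array([ 393. , -312. ,  235.8]), ('xyz', array([-29.1,  -3. ,  -0.5]), 'a(5deg)', array([0.01, 0.85, 0.06])))
(-33, 198, 40) (array([ 398.5, -328.1,  229.8]), ('xyz', array([-47.1,  -3.1,   0.7]), 'a(5deg)', array([0.01, 0.85, 0.06])))
```

{"api": "servo_tool", "payload": {"steps": [{"ax": 0,"ay": 0.4,"az": 0.06,"fingers": 52,"x": -12,"y": -3,"z": 0},{"ax": 0.01,"ay": 0.85,"az": 0.06,"fingers": 52,"x": -29,"y": -3,"z": -0.5},{"ax": 0.01,"ay": 0.85,"az": 0.06,"fingers": 52,"x": -40,"y": -3,"z": 0.3},{"ax": 0.01,"ay": 0.85,"az": 0.06,"fingers": 52,"x": -47,"y": -3,"z": 0.7},{"ax": 0.01,"ay": 0.85,"az": 0.06,"fingers": 52,"x": -47,"y": -3,"z": 0.7}]}}

```text
time: 14.82
position: [398.4, -330.0, 229.4]
eef_rot: [3.142, -0.347, 1.9]
ft_force: [-0.1, -0.3, -1.9]
gripper_width: 61.6
grasp_force: 66.4
```

```bash
python3 - <<'E'
from h import *
o=get_obs();print(o["joints"].round(2),state(),o["ft_force"])
for w in ((-33,198,40),(-22,201,40),(-12,205,40),(-7,206,40)):print(w,go(binpose(*w)))
p=camera_params("side");s=snapshot("side");cv2.imwrite("pics/s7.png",s)
Tb=obsT()@np.load("Ttb.npy")
B=lambda *q:proj(p,(Tb@[*q,1])[:3])[0]
W=lambda x,y,z:proj(p,(FX+x)*XV+(330+y)*YV+[0,0,z])[0]
x0,y0,k=335,120,6;c=cv2.resize(s[y0:y0+98,x0:x0+130],None,fx=k,fy=k,interpolation=cv2.INTER_CUBIC)
def dot(q,col):
    u,v=((q+.5-[x0,y0])*k).astype(int);cv2.circle(c,(int(u),int(v)),3,col,-1)
for q in ((65,28,110),(65,-28,110),(56,31,80),(-56,31,80),(-56,-31,80),(-56,31,0)):dot(B(*q),(0,0,255))
for q in ((0,110,265),(0,-110,265),(0,-106,195),(0,-106,223),(0,106,195),(0,106,223),(0,0,195),(0,0,223)):dot(W(*q),(255,0,255))
cv2.imwrite("pics/s7b.png",c)
E
```

```text
[ 0.9   0.53 -0.27  1.66 -0.06  1.26  1.01] {'heel': [-31.3, 269.1, 197.7], 'lip': [-1.0, 269.0, 216.6], 'tilt': 40.0, 'yaw': -71.2} [-0.06373459 -0.25019025 -1.92174498]
(-33, 198, 40) (array([ 398.5, -328.1,  229.8]), ('xyz', array([1.8, 0.7, 0.2]), 'a(5deg)', array([ 0.01,  0.01, -0.03])))
(-22, 201, 40) (array([ 402.1, -338.5,  232.8]), ('xyz', array([-7.6,  0.8, -6.3]), 'a(5deg)', array([ 0.01,  0.01, -0.03])))
(-12, 205, 40) (array([ 405.4, -348. ,  236.8]), ('xyz', array([-15.6,   0.8, -13.5]), 'a(5deg)', array([ 0.01,  0.01, -0.03])))
(-7, 206, 40) (array([ 407. , -352.7,  237.8]), ('xyz', array([-20. ,   0.8, -16.2]), 'a(5deg)', array([ 0.01,  0.01, -0.03])))
```

View pics/s7b.png

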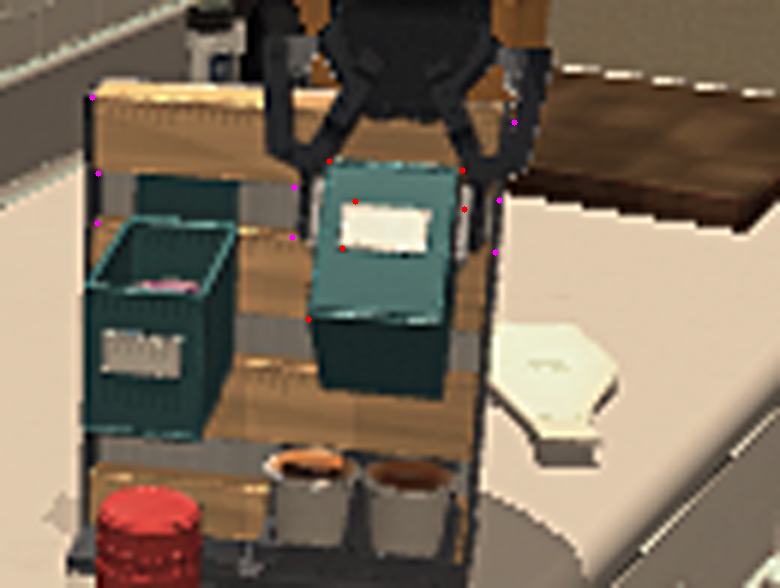

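{"api": "servo_tool", "payload": {"steps": [{"ax": 0,"ay": 0,"az": 0,"fingers": 52,"x": -3,"y": 0.8,"z": -2.5},{"ax": 0,"ay": 0,"az": 0,"fingers": 52,"x": -7.6,"y": 0.8,"z": -6.3},{"ax": 0,"ay": 0,"az": 0,"fingers": 52,"x": -12,"y": 0.8,"z": -10},{"ax": 0,"ay": 0,"az": 0,"fingers": 52,"x": -15.6,"y": 0.8,"z": -13.5},{"ax": 0,"ay": 0,"az": 0,"fingers": 52,"x": -15.6,"y": 0.8,"z": -13.5}]}}

```text
time: 15.28
position: [405.6, -348.9, 238.1]
eef_rot: [3.141, -0.346, 1.899]
ft_force: [0.4, 0.1, -2.0]
gripper_width: 61.3
grasp_force: 66.4
```

```bash
python3 - <<'E'
from h import *
o=get_obs();print(state(),o["ft_force"],o["moment"])
for w in ((-12,205,40),(-7,206,40),):print(w,go(binpose(*w)))
E
```

```text
{'heel': [-11.0, 269.7, 206.4], 'lip': [19.3, 269.6, 225.5], 'tilt': 39.9, 'yaw': -71.2} [ 0.35654154  0.06772753 -1.98928249] [-0.52162104 -0.17376252 -0.01670383]
(-12, 205, 40) (array([ 405.4, -348. ,  236.8]), ('xyz', array([0.5, 0.1, 1.5]), 'a(5deg)', array([ 0.02,  0.02, -0.04])))
(-7, 206, 40) (array([ 407. , -352.7,  237.8]), ('xyz', array([-3.9,  0.1, -1.1]), 'a(5deg)', array([ 0.02,  0.02, -0.04])))
```

{"api": "servo_tool", "payload": {"steps": [{"ax": 0,"ay": 0,"az": -0.04,"fingers": 52,"x": -1.5,"y": 0,"z": -0.3},{"ax": 0,"ay": 0,"az": -0.04,"fingers": 52,"x": -2.7,"y": 0,"z": -0.7},{"ax": 0,"ay": 0,"az": -0.04,"fingers": 52,"x": -3.9,"y": 0,"z": -1},{"ax": 0,"ay": 0,"az": -0.04,"fingers": 52,"x": -3.9,"y": 0,"z": -1},{"ax": 0,"ay": 0,"az": -0.04,"fingers": 52,"x": -3.9,"y": 0,"z": -1}]}}

```text
time: 15.7
position: [406.4, -351.3, 236.9]
eef_rot: [3.14, -0.348, 1.904]
ft_force: [-0.4, 0.1, -3.1]
gripper_width: 61.2
grasp_force: 66.4
```

```bash
python3 - <<'E'
from h import *
o=get_obs();print(state(),o["ft_force"],o["moment"])
for w in ((-6.5,205,35),(-6,204,30),(-5.5,203,25),(-5,202,20),(-4.5,201,15)):print(w,go(binpose(*w),o))
E
```

```text
{'heel': [-8.5, 270.0, 205.1], 'lip': [21.8, 270.0, 224.1], 'tilt': 40.0, 'yaw': -70.9} [-0.42463579  0.11131466 -3.09561452] [-0.42478739 -0.12609606 -0.0357606 ]
(-6.5, 205, 35) (array([ 406.3, -350.8,  230.3]), ('xyz', array([-1.8,  0.1,  6.3]), 'a(5deg)', array([ 0.01, -1.  ,  0.01])))
(-6, 204, 30) (array([ 405.9, -349.5,  222.7]), ('xyz', array([-3.1,  0.1, 14. ]), 'a(5deg)', array([ 0.01, -2.  ,  0.01])))
(-5.5, 203, 25) (array([ 405.6, -348.7,  214.9]), ('xyz', array([-4.9,  0.1, 21.6]), 'a(5deg)', array([ 0.01, -3.  ,  0.01])))
(-5, 202, 20) (array([ 405.5, -348.4,  207.1]), ('xyz', array([-7.4,  0. , 29.1]), 'a(5deg)', array([ 0.01, -4.  ,  0.01])))
(-4.5, 201, 15) (array([ 405.7, -348.8,  199.2]), ('xyz', array([-10.4,   0. ,  36.4]), 'a(5deg)', array([ 0.02, -5.  ,  0.01])))
```

{"api": "servo_tool", "payload": {"steps": [{"ax": 0,"ay": -0.7,"az": 0,"fingers": 52,"x": -1.3,"y": 0,"z": 4.3},{"ax": 0,"ay": -1.4,"az": 0,"fingers": 52,"x": -2.3,"y": 0,"z": 9.3},{"ax": 0,"ay": -2,"az": 0,"fingers": 52,"x": -3.1,"y": 0,"z": 14},{"ax": 0,"ay": -2.6,"az": 0,"fingers": 52,"x": -4.2,"y": 0,"z": 18.5},{"ax": 0,"ay": -3,"az": 0,"fingers": 52,"x": -4.9,"y": 0,"z": 21.6}]}}

```text
time: 16.12
position: [405.4, -347.8, 214.9]
eef_rot: [3.14, -0.084, 1.904]
ft_force: [0.1, -0.2, -2.2]
gripper_width: 61.5
grasp_force: 66.4
```

```bash
python3 - <<'E'
from h import *
o=get_obs();print(state(),o["ft_force"],o["moment"])
for w in ((-5,202,20),(-4.5,201,15),(-4.2,200,10)):print(w,go(binpose(*w),o))
E
```

```text
{'heel': [-6.4, 270.2, 203.1], 'lip': [17.9, 270.2, 229.3], 'tilt': 24.9, 'yaw': -70.9} [ 0.11093745 -0.24299023 -2.21060327] [-0.07298831  0.0066989   0.02945368]
(-5, 202, 20) (array([ 405.5, -348.4,  207.1]), ('xyz', array([-1.3, -0.1,  7.8]), 'a(5deg)', array([ 0.02, -0.98,  0.02])))
(-4.5, 201, 15) (array([ 405.7, -348.8,  199.2]), ('xyz', array([-2.3, -0.1, 15.6]), 'a(5deg)', array([ 0.02, -1.98,  0.02])))
(-4.2, 200, 10) (array([ 405.9, -349.5,  191.3]), ('xyz', array([-3.8, -0.1, 23.4]), 'a(5deg)', array([ 0.02, -2.98,  0.02])))
```

{"api": "servo_tool", "payload": {"steps": [{"ax": 0,"ay": -0.6,"az": 0,"fingers": 52,"x": -0.8,"y": 0,"z": 4.7},{"ax": 0,"ay": -1.2,"az": 0,"fingers": 52,"x": -1.5,"y": 0,"z": 9.4},{"ax": 0,"ay": -1.98,"az": 0,"fingers": 52,"x": -2.3,"y": 0,"z": 15.6},{"ax": 0,"ay": -2.5,"az": 0,"fingers": 52,"x": -3,"y": 0,"z": 19.6},{"ax": 0,"ay": -2.98,"az": 0,"fingers": 52,"x": -3.8,"y": 0,"z": 23.4}]}}

```text
time: 16.53
position: [405.9, -349.5, 191.2]
eef_rot: [3.14, 0.175, 1.903]
ft_force: [0.0, 1.1, -2.7]
gripper_width: 61.5
grasp_force: 66.4
```

```bash
python3 - <<'E'
from h import *
o=get_obs();print(state(),o["ft_force"],o["moment"])
for w in ((-4,199,7),(-4,198,4),(-4,197,3),(-4,196,2),(-4,195,1)):print(w,go(binpose(*w),o))
E
```

```text
{'heel': [-4.1, 270.1, 199.9], 'lip': [12.6, 270.0, 231.5], 'tilt': 10.0, 'yaw': -70.9} [ 0.04606618  1.13598283 -2.66507274] [ 0.30687073  0.13632102 -0.05476826]
(-4, 199, 7) (array([ 406.1, -350.2,  186.2]), ('xyz', array([0.2, 0. , 5.1]), 'a(5deg)', array([ 0.02, -0.61,  0.01])))
(-4, 198, 4) (array([ 406.4, -351. ,  181.1]), ('xyz', array([ 0.3,  0. , 10.2]), 'a(5deg)', array([ 0.02, -1.21,  0.01])))
(-4, 197, 3) (array([ 406.5, -351.2,  178.7]), ('xyz', array([ 0.4, -0. , 12.6]), 'a(5deg)', array([ 0.02, -1.41,  0.01])))
(-4, 196, 2) (array([ 406.6, -351.6,  176.4]), ('xyz', array([ 0.5, -0. , 15. ]), 'a(5deg)', array([ 0.02, -1.61,  0.01])))
(-4, 195, 1) (array([ 406.7, -351.9,  174.1]), ('xyz', array([ 0.5, -0. , 17.3]), 'a(5deg)', array([ 0.02, -1.81,  0.01])))
```

{"api": "servo_tool", "payload": {"steps": [{"ax": 0,"ay": -0.3,"az": 0,"fingers": 52,"x": 0.1,"y": 0,"z": 2.5},{"ax": 0,"ay": -0.61,"az": 0,"fingers": 52,"x": 0.2,"y": 0,"z": 5.1},{"ax": 0,"ay": -0.9,"az": 0,"fingers": 52,"x": 0.3,"y": 0,"z": 7.6},{"ax": 0,"ay": -1.21,"az": 0,"fingers": 52,"x": 0.3,"y": 0,"z": 10.2},{"ax": 0,"ay": -1.41,"az": 0,"fingers": 52,"x": 0.4,"y": 0,"z": 12.6}]}}

```text
time: 16.95
position: [406.6, -351.4, 178.7]
eef_rot: [3.14, 0.297, 1.903]
ft_force: [-1.1, 0.0, -1.6]
gripper_width: 61.3
grasp_force: 66.3
```

```bash
python3 - <<'E'
from h import *
o=get_obs();print(state(),o["ft_force"],o["moment"])
for w in ((-4,197,3),(-4,196,2),(-4,195,1),(-4,194,1)):print(w,go(binpose(*w),o))
E
```

```text
{'heel': [-3.9, 270.1, 196.9], 'lip': [8.9, 270.0, 230.3], 'tilt': 3.0, 'yaw': -70.9} [-1.0672879   0.04324128 -1.62523487] [0.4939925  0.21536947 0.01786377]
(-4, 197, 3) (array([ 406.5, -351.2,  178.7]), ('xyz', array([ 0.1, -0. , -0.1]), 'a(5deg)', array([ 0.02, -0.01,  0.01])))
(-4, 196, 2) (array([ 406.6, -351.6,  176.4]), ('xyz', array([ 0.5, -0. ,  2.3]), 'a(5deg)', array([ 0.02, -0.21,  0.01])))
(-4, 195, 1) (array([ 406.7, -351.9,  174.1]), ('xyz', array([ 0.8, -0. ,  4.6]), 'a(5deg)', array([ 0.02, -0.41,  0.01])))
(-4, 194, 1) (array([ 406.7, -351.9,  173.1]), ('xyz', array([ 1.1, -0. ,  5.6]), 'a(5deg)', array([ 0.02, -0.41,  0.01])))
```

No contact yet; lower until the stem rests on the edge.

{"api": "servo_tool", "payload": {"steps": [{"ax": 0,"ay": -0.1,"az": 0,"fingers": 52,"x": 0.2,"y": 0,"z": 1.2},{"ax": 0,"ay": -0.21,"az": 0,"fingers": 52,"x": 0.5,"y": 0,"z": 2.3},{"ax": 0,"ay": -0.3,"az": 0,"fingers": 52,"x": 0.6,"y": 0,"z": 3.4},{"ax": 0,"ay": -0.41,"az": 0,"fingers": 52,"x": 0.8,"y": 0,"z": 4.6},{"ax": 0,"ay": -0.41,"az": 0,"fingers": 52,"x": 0.8,"y": 0,"z": 4.6}]}}

```text
time: 17.37
position: [406.9, -352.5, 174.1]
eef_rot: [3.14, 0.333, 1.903]
ft_force: [-0.5, 0.3, -1.6]
gripper_width: 61.4
grasp_force: 66.3
```

```bash
python3 - <<'E'
from h import *
o=get_obs();print(state(),o["ft_force"],o["moment"])
for w in ((-4,195,1),(-4,194,1),(-4,193,1)):print(w,go(binpose(*w),o))
E
```

```text
{'heel': [-3.4, 270.0, 195.1], 'lip': [8.2, 270.0, 228.9], 'tilt': 1.0, 'yaw': -71.0} [-0.48508133  0.26555175 -1.6441066 ] [ 0.51080668  0.16182115 -0.03950898]
(-4, 195, 1) (array([ 406.7, -351.9,  174.1]), ('xyz', array([ 0.6,  0. , -0.2]), 'a(5deg)', array([0.02, 0.  , 0.  ])))
(-4, 194, 1) (array([ 406.7, -351.9,  173.1]), ('xyz', array([0.9, 0. , 0.8]), 'a(5deg)', array([0.02, 0.  , 0.  ])))
(-4, 193, 1) (array([ 406.7, -351.9,  172.1]), ('xyz', array([1.3, 0. , 1.7]), 'a(5deg)', array([0.02, 0.  , 0.  ])))
```

{"api": "servo_tool", "payload": {"steps": [{"ax": 0,"ay": 0,"az": 0,"fingers": 52,"x": 0.4,"y": 0,"z": 0.5},{"ax": 0,"ay": 0,"az": 0,"fingers": 52,"x": 0.6,"y": 0,"z": 1},{"ax": 0,"ay": 0,"az": 0,"fingers": 52,"x": 0.8,"y": 0,"z": 1.4},{"ax": 0,"ay": 0,"az": 0,"fingers": 52,"x": 1,"y": 0,"z": 1.8},{"ax": 0,"ay": 0,"az": 0,"fingers": 52,"x": 1,"y": 0,"z": 1.8}]}}

```text
time: 17.78
position: [407.4, -352.9, 173.1]
eef_rot: [3.139, 0.334, 1.902]
ft_force: [-2.7, 2.6, 5.0]
gripper_width: 61.5
grasp_force: 67.2
```

{"api": "servo_tool", "payload": {"grip_force": 20, "steps": [{"ax": 0,"ay": 0,"az": 0,"fingers": 60,"x": 0,"y": 0,"z": 0},{"ax": 0,"ay": 0,"az": 0,"fingers": 63,"x": 0,"y": 0,"z": 0},{"ax": 0,"ay": 0,"az": 0,"fingers": 66,"x": 0,"y": 0,"z": 0},{"ax": 0,"ay": 0,"az": 0,"fingers": 72,"x": 0,"y": 0,"z": 0},{"ax": 0,"ay": 0,"az": 0,"fingers": 80,"x": 0,"y": 0,"z": 0}]}}

```text
time: 18.2
position: [406.9, -352.3, 172.2]
eef_rot: [3.14, 0.333, 1.903]
ft_force: [0.6, -0.6, 0.1]
gripper_width: 79.5
grasp_force: 0.0
```

{"api": "servo_tool", "payload": {"steps": [{"ax": 0,"ay": 0,"az": 0,"fingers": 85,"x": 0,"y": 0,"z": 0},{"ax": 0,"ay": 0,"az": 0,"fingers": 85,"x": 0,"y": 0,"z": -8},{"ax": 0,"ay": 0,"az": 0,"fingers": 85,"x": 0,"y": 0,"z": -25},{"ax": 0,"ay": 0,"az": 0,"fingers": 85,"x": 0,"y": 0,"z": -50},{"ax": 0,"ay": 0,"az": 0,"fingers": 85,"x": 0,"y": 0,"z": -85}]}}

```text
time: 18.62
position: [396.3, -325.3, 252.1]
eef_rot: [-3.14, 0.33, 1.903]
ft_force: [0.4, -0.5, 1.1]
gripper_width: 84.9
grasp_force: 0.0
```

{"api": "servo_tool", "payload": {"steps": [{"ax": 0,"ay": 0,"az": 0,"fingers": 85,"x": 0,"y": 0,"z": -35},{"ax": 0,"ay": 0,"az": 0,"fingers": 85,"x": 0,"y": 0,"z": -70},{"ax": 0,"ay": 0,"az": 0,"fingers": 85,"x": 0,"y": 0,"z": -100},{"ax": 0,"ay": 0,"az": 0,"fingers": 85,"x": 0,"y": 0,"z": -110},{"ax": 0,"ay": 0,"az": 0,"fingers": 85,"x": 0,"y": 0,"z": -110}]}}

```text
time: 19.03
position: [387.1, -291.9, 359.8]
eef_rot: [3.136, 0.337, 1.902]
ft_force: [0.2, -0.1, -0.2]
gripper_width: 85.3
grasp_force: 0.0
```

```bash
python3 - <<'E'
from h import *
o=get_obs();print(o["position"],o["ft_force"],o["time"])
# seated pose check by image: expected rim edges of teal bin in the wrist, side views
for n in ("side","top"):
    p=camera_params(n);im=snapshot(n);cv2.imwrite(f"pics/{n}9.png",im);hsv=cv2.cvtColor(im,cv2.COLOR_BGR2HSV)
    m=((hsv[...,0]>75)&(hsv[...,0]<100)&(hsv[...,1]>80)).astype(np.uint8)
    k,l,st,c=cv2.connectedComponentsWithStats(m);print(n,[s.tolist() for s in st[1:] if s[4]>60])
    for Y,nm in ((270,"mine"),(386.1,"hung")):
        Tb=binpose(-3.7,195,0,Y)
        q=np.array([proj(p,(Tb@[x,y,z,1])[:3])[0] for x in(-56,56) for y in(-31,31) for z in (0,80)])
        print(nm,"expected front FR0,FR80,FL0,FL80",q[:4].round(1).tolist(),"bbox",q.min(0).round(),q.max(0).round())
E
```

```text
[ 387.0642873  -291.92970328  359.79653531] [ 0.24541562 -0.13081359 -0.17382689] 19.0333
side [[349, 149, 26, 45, 752], [387, 152, 24, 46, 720]]
mine expected front FR0,FR80,FL0,FL80 [[407.3, 197.8], [409.4, 172.5], [386.4, 195.8], [387.9, 170.8]] bbox [386. 159.] [412. 198.]
hung expected front FR0,FR80,FL0,FL80 [[368.6, 194.1], [369.5, 169.4], [348.7, 192.2], [349.0, 167.7]] bbox [349. 156.] [375. 194.]
top [[369, 172, 54, 38, 519], [389, 215, 51, 36, 375]]
mine expected front FR0,FR80,FL0,FL80 [[390.8, 253.3], [395.3, 252.2], [382.3, 231.2], [386.3, 228.7]] bbox [382. 213.] [437. 253.]
hung expected front FR0,FR80,FL0,FL80 [[375.0, 212.2], [378.6, 208.5], [366.8, 190.5], [369.8, 185.6]] bbox [367. 171.] [420. 212.]
```

```bash
python3 -c "
from rig import *
print(close_job())"
```

```text
the job is handed in; nothing more can be done
None
```

The lid is set aside on the worktop and the teal bin hangs in the empty half of the top groove. The job is handed in at about 19 s with no verdict returned; my last check was the bin's outline in the side and top images, which matched the seated pose, and I took no final look at the pods or the lid.

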